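# Key and pulley back on the laundry drive shaft

## Task

Put the pulley back on the laundry drive: first lay the loose key flat in the slot of the shaft and let go of it, then fetch the pulley from the sink caddy, slide it onto the shaft with its keyway over the key and push it fully home against the collar, and leave it there. Its keyway starts low down, so one grip will not turn it far enough: hang it on the plain nose of the shaft, or set it down, and take it again. Do not knock over or shove the jar, canister, brush or scoop.

Things in the scene. Friction and masses are not known exactly. Their poses are not given: they have to be found in the camera images.
- key: Loose brass key with half-round ends, 10 mm wide (its x), 32 mm long (y), 8 mm high (z), 21 g, lying flat on the tiled ledge (z = 0), any yaw. Origin at its centre. It fits either way round and either face up. It lies in one of two places, the brush in the other.
- pulley: Loose aluminium V-pulley, 0.42 kg, same both faces. Origin at its centre; y = bore axis, z points to the keyway. Rim 85 mm across, 28 mm wide, flat side faces from 26 to 42 mm off the axis: pinch it there across the 28 mm, fingertips at least 28 mm from the axis. Hub 52 mm across, 38 mm long. Starts on its rim in the caddy's middle, axis level along the caddy's y, centre 46 mm up.
- keyway (a point): Mid-length of the pulley's keyway, at its roof, 20.4 mm from the bore axis; same axes as the pulley. Bore 33 mm, keyway 11.4 mm wide, open at both ends; yellow paint lines run from it to the rim on both faces. At the start it lies on the caddy's -x side (towards the robot), 112.5 degrees from straight up, that is 22.5 degrees below level.
- caddy: Fixed blue plastic sink caddy, 100 mm (x) by 150 mm (y), walls 36 mm high and 4 mm thick, floor 4 mm, three compartments side by side in y, each 45 mm wide and 92 mm long (x); pulley in the middle one, soap and sponge no higher than the walls in the others. Origin under its centre on the ledge.
- drive: Fixed drive unit: blue channel base, two green pillow blocks. Origin on the ledge below the free end of the shaft; the shaft runs level along its +y, axis 93 mm up. Base 180 mm wide (x), 50 mm high, y = 100 to 340 mm; first pillow block's face at y = 107 mm, housing within 38 mm of the shaft axis; 110 mm belt pulley at y = 362 to 386 mm.
- shaft (a joint): Angle of the drive shaft in its bearings, rad: 0 with the key slot straight up, positive turns the slot towards the drive's +x. Starts within 0.2 either way. It takes 0.35 N m to turn: it stays where it is, yet gives way under a firm push.
- shaft_end (a point): Centre of the free end face of the 32 mm shaft, lightly oiled. Axes turn with the shaft: y along the shaft into the bearings, z towards the key slot. Plain round nose for y = 0 to 34 mm, tapering to 28 mm over the first 6 mm (the pulley can hang there), slot from 34 to 68 mm, plain to 74 mm, then the collar.
- slot (a point): Centre of the floor of the key slot, axes as the shaft end. Slot 11 mm wide, 34 mm long, 5 mm deep (floor 11 mm from the shaft axis), closed at both ends. The seated key's centre is 4 mm above this point; its top stands 3 mm proud of the shaft.
- seat (a point): On the shaft axis at the face of the 50 mm collar, 14 mm long, against which the hub seats; axes as the shaft end. With the pulley home its centre lies 19 mm in front (y = -19 mm). From the collar's face to the first pillow block there are 33 mm.
- jar: Bystander: glass jar with white lid, 70 mm diameter, 88 mm high, between the caddy and the shaft end. Origin at the centre of its underside.
- canister: Bystander: stainless steel canister with screw lid, 102 mm diameter, 162 mm high, on the right of the caddy. Origin at the centre of its underside.
- brush: Bystander: green scrub brush, 44 mm (x) by 120 mm (y) by 38 mm high, lying bristles down. Origin at the centre of its underside.
- scoop: Bystander: red plastic scoop, 70 mm wide (x), bowl 95 mm long (y) and 48 mm high, handle to y = 133 mm. Origin at the centre of the bowl's underside.
Things that resemble listed ones, but are neither listed nor needed, are in the scene too. What is meant by the pulley is not orange, and is the smaller of those in its own colour.

How it is judged:
On the way:
1. the key lies in the slot, let go, and the pulley is not yet on the shaft (x of key in the frame of slot between -0.002 and 0.002 m and y of key in the frame of slot between -0.003 and 0.003 m and z of key in the frame of slot between 0.002 and 0.0062 m and angle between the y axis of key and the y axis of slot, either way round below 0.1 rad and angle between the z axis of key and the z axis of slot, either way round below 0.15 rad and contact force between the fingers and key below 0.1 N and distance between pulley and shaft_end above 0.06 m), for 0.2 s.
At the end, for the whole second after the job is handed in: Key flat in the slot (2 mm sideways, 3 mm along, 2 mm in height); pulley at rest on the shaft, key in its keyway, hub within 2.5 mm of the collar, coaxial to 2.5 mm and 0.06 rad, keyway in line with the slot to 0.13 rad; jar, canister, brush and scoop within 40 mm of where they were (x of key in the frame of slot between -0.002 and 0.002 m and y of key in the frame of slot between -0.003 and 0.003 m and z of key in the frame of slot between 0.002 and 0.0062 m and angle between the y axis of key and the y axis of slot, either way round below 0.1 rad and angle between the z axis of key and the z axis of slot, either way round below 0.15 rad and y of pulley in the frame of seat between -0.0215 and -0.017 m and x of pulley in the frame of seat between -0.0025 and 0.0025 m and z of pulley in the frame of seat between -0.0025 and 0.0025 m and angle between the y axis of pulley and the y axis of seat, either way round below 0.06 rad and angle between the z axis of pulley and the z axis of seat, either way round below 0.13 rad and z of key in the frame of pulley above 0.012 m and linear speed of pulley below 0.01 m/s and angular speed of pulley below 0.1 rad/s and distance of each of jar, canister, brush, scoop from where it was at the start of the episode below 0.04 m); the robot touches nothing.
It fails at once if the jar or the canister is tipped, or a bystander is shoved more than 40 mm (angle between any of jar, canister's own z axis and vertical above 0.4 rad or distance of any of jar, canister, brush, scoop from where it was at the start of the episode above 0.04 m).
It also fails if it takes over 67 s, if anything falls off the work surface, if the arm or the gripper's body presses on something with over 40 N, if the wrist force passes 120 N, or if a joint passes its speed limit or range.

## Robot

A 7-joint arm with a two-finger parallel gripper is mounted at the origin on the work surface. World frame = base frame: x ahead of the robot, y to its left, z up, the work surface at z = 0. Lengths are in m, angles in rad, forces in N, time in s.
With the tool pointing down it reaches from about 0.425 to 0.925 m from the base axis. Payload 6.8 kg.
Tool frame: the origin (TCP) lies midway between the tips of the shut fingers; the grasp point (between the pads) lies 19 mm behind it; z points along the fingers, y is the line along which they close (so a half turn about z gives the same grasp; the last joint's range is limited). The gripper opens to 85 mm and grips with 20 to 120 N. Pads are 22 mm wide; open, the fingers measure 114 mm over their backs; the gripper's body (76 mm by 85 mm) begins 54 mm behind the grasp point. The pads swing forward as they close: fully open they stand 13 mm farther back than shut.
Start: joints at [-1.368, 0.477, 0.022, 1.555, -0.011, 1.109, -0.083], TCP at [0.206, 0.643, 0.231] pointing down, gripper open.
Joint ranges: [-2.96, 2.96], [-0.34, 2.1], [-1.41, 1.46], [0.24, 2.44], [-1.37, 4.51], [0.17, 1.92], [-2.96, 2.96]. Speed limits (rad/s): [2.39, 2.39, 3.14, 3.14, 3.14, 3.14, 3.14].

## Interface

Orientations are given as a rotation vector (axis times angle).
In Python, from bench import r gives the robot as it stands. The module is installed in compiled form; this text tells all that it offers.
- The arm moves only by the tool apply_moves, never from a script. Its argument "rows" is a list of rows, each a list of 6 numbers: the shift along the tool's x, y, z scaled (see below), then the turn, a rotation vector about the tool's x, y, z scaled (see below). A call has 1 to 5 rows; each row is the pose to reach, as a shift and turn from the pose commanded when the call began, along the tool's axes at that moment; what a row does not reach only later rows make up. The controller multiplies each number of a shift by 0.25 m and each number of a turn by 90 degrees. A row lasts 1/8 s, in which the tool goes at most 62.5 mm and 10.7 degrees, less where a joint would pass 70% of its speed; a pose out of reach is approached as far as the arm can. A call with a number of a shift or a turn outside -1 to 1 is refused whole. A call with a gripper value outside its range is refused whole. "claw" is the opening, from 0 (shut) to 1 (fully open), set as the call begins (left out, the last holds). The fingers move at their own pace and stop on an object; "newtons" is the grip in N (left out, the last holds). Time passes only in rows, so rows that repeat a pose let the fingers close. It gives the time, the measured TCP pose, the force, the opening and the grip force at its end, in the units of the state.
- r.get_obs(): the state, without advancing time (a new reading comes with each control period).
- r.grab_frame(name): name is "side" or "top" or "wrist"; returns a dict with "pixels" (384x512x3 uint8, red, green, blue), "intrinsics" (3x3 intrinsics, pixels), "dist" ([k1, k2, p1, p2, k3] as OpenCV has them; the pictures are not rectified), "eye" and "attitude" of the camera in the world. Camera axes: x right, y up, looking along -z (the intrinsics and any distortion apply to the point x, -y, -z); pixel columns grow to the right and rows downward; lengths in m; the calibration is good to about 2 mm. A picture is of the moment at which its call begins. There is no depth.
- r.hand_in(): hands the job in; it is judged then, once.
Trained networks look in a picture, given as the dict that the camera call returned (one of the last four; its "shot" number tells which), for a name from the list of things; names that differ only in an ending like _2 or _b are one class to them, and where a whole thing is asked for, a point or a joint stands for the part that bears it (a point fixed in the world has none). Each returns a list of dicts, best first, with "conf" (0 to 1); they miss things now and then, are a little off and sometimes report something else, mostly with a low value. They report only what shows in the picture. A call takes as long as a camera call. They do not tell look-alikes from the thing itself.
- r.search_frame(picture, thing): "rect" ([left, top, width, height] in pixels, round what is visible of it).
- r.outline_of(picture, thing): "pixels" (384x512 bool, what is visible of it) and "rect" ([left, top, width, height] in pixels, round what is visible of it).
- r.landmark_of(picture, thing): "point" ([column, row] in pixels: a listed point, or the origin of a listed thing).
The state is a dict: "clock": time; "joints": joint angles; "qvel": joint speeds; "tau": joint torques, N m; "tcp_pos": TCP position; "orientation": TCP orientation; "contact_force": force on the tool from outside, world axes, zero at the start; "moment": the same for the moment, N m; "grip_width": finger opening in m; "gripper_force": force on a finger pad.
Only numpy, scipy, OpenCV 4.12 (cv2) and the standard library are available. Lean on these libraries where they do the work, as an engineer would, in place of code of your own. Each camera call takes 0.05 s, during which the arm holds its last target. There are 200 camera calls.

## Working session

There is one attempt and no reset: what is moved stays moved. The work goes in short steps, Python scripts to look and compute and a tool call to move; the robot and the scene stay as the last step left them, time stands still between calls to the robot, and variables do not carry over. Pictures are saved under pics/ and viewed, at most 10 in all, crops included, and the job is handed in when it is done.

Besides the shell and the picture viewer there is one more tool, called after "Emit:" by a JSON object that holds its "method" and its "body", one argument or row to a line. apply_moves: Moves the arm, as the interface text tells. Its arguments: {"type":"object","properties":{"rows":{"type":"array","items":{"type":"array","items":{"type":"number"}}},"claw":{"type":"number"},"newtons":{"type":"number"}},"required":["rows"]}

```bash
mkdir -p pics
cat > h.py <<'E'
import numpy as np, cv2
from scipy.spatial.transform import Rotation as R
from bench import r
def att(f):
    a=np.array(f["attitude"],float)
    return a if a.shape==(3,3) else R.from_rotvec(a).as_matrix() if a.size==3 else None
def ray(f,px):
    u=cv2.undistortPoints(np.array([[px]],float),np.array(f["intrinsics"]),np.array(f["dist"]))[0,0]
    d=att(f)@np.array([u[0],-u[1],-1.0]); return np.array(f["eye"]),d/np.linalg.norm(d)
def onz(f,px,z):
    e,d=ray(f,px); return e+d*(z-e[2])/d[2]
def tri(obs):
    A=np.zeros((3,3));b=np.zeros(3)
    for f,p in obs:
        e,d=ray(f,p);P=np.eye(3)-np.outer(d,d);A+=P;b+=P@e
    return np.linalg.solve(A,b)
def proj(f,X):
    c=(att(f).T@(np.atleast_2d(X)-np.array(f["eye"])).T).T
    c=c*np.array([1,-1,-1])
    return cv2.projectPoints(c,np.zeros(3),np.zeros(3),np.array(f["intrinsics"]),np.array(f["dist"]))[0][:,0]
def save(f,n): cv2.imwrite("pics/"+n,f["pixels"][:,:,::-1])
E
python3 - <<'E'
from h import *
s=r.get_obs();print({k:np.round(v,3) for k,v in s.items()})
F={n:r.grab_frame(n) for n in("side","top","wrist")}
for n,f in F.items(): print(n,f["eye"],np.array(f["attitude"]).tolist(),np.array(f["intrinsics"]).tolist(),f["dist"],f["shot"])
im=[F[n]["pixels"] for n in ("side","top")]
save(F["side"],"side0.png");save(F["top"],"top0.png")
for n in("side","top","wrist"):
  f=F[n]
  for t in "key pulley keyway caddy drive shaft_end slot seat jar canister brush scoop".split():
    print(n,t,[(np.round(d["point"]).tolist(),round(d["conf"],2)) for d in r.landmark_of(f,t)[:4]])
E
```

```text
{'clock': np.float64(0.0), 'joints': array([-1.368,  0.478,  0.022,  1.556, -0.011,  1.109, -0.083]), 'qvel': array([-0.   , -0.001, -0.   ,  0.   , -0.001,  0.   ,  0.   ]), 'tau': array([-1.0000e-03, -5.9645e+01,  1.6080e+00, -2.8120e+01,  1.3000e-02,
        9.0000e-03,  0.0000e+00]), 'tcp_pos': array([0.206, 0.642, 0.23 ]), 'orientation': array([-4.860e-01, -3.104e+00,  3.000e-03]), 'contact_force': array([-0.078,  0.569,  0.031]), 'moment': array([-0.003,  0.01 , -0.039]), 'gripper_force': np.float64(0.0), 'grip_width': np.float64(0.086)}
side [ 0.01192743 -0.73136722  0.77764369] [0.8361171877810566, -0.33390534860147436, -0.6735822882018244] [[381.5330811591173, 0.0, 255.4054830901189], [0.0, 381.5330811591173, 191.11612568566193], [0.0, 0.0, 1.0]] [-0.0021596  0.         0.         0.         0.       ] 1
top [ 0.44102757 -0.15134988  1.08502648] [0.12420556268144357, -0.0816935053495603, -1.541623405036153] [[361.26131987535035, 0.0, 255.90416839294872], [0.0, 361.26131987535035, 193.38179270081528], [0.0, 0.0, 1.0]] [-0.04042958  0.          0.          0.          0.      
[... 1072 characters left out ...]
126.0], 0.66), ([304.0, 247.0], 0.57), ([325.0, 198.0], 0.5)]
top caddy [([325.0, 198.0], 0.77)]
top drive [([190.0, 216.0], 0.71)]
top shaft_end [([181.0, 210.0], 0.66)]
top slot [([171.0, 196.0], 0.74)]
top seat [([170.0, 190.0], 0.79), ([188.0, 215.0], 0.5)]
top jar [([267.0, 205.0], 0.77), ([390.0, 215.0], 0.6), ([325.0, 199.0], 0.16), ([173.0, 197.0], 0.16)]
top canister [([390.0, 214.0], 0.91)]
top brush [([259.0, 156.0], 0.8), ([182.0, 212.0], 0.24)]
top scoop [([114.0, 252.0], 0.67)]
wrist key []
wrist pulley []
wrist keyway []
wrist caddy []
wrist drive []
wrist shaft_end []
wrist slot []
wrist seat []
wrist jar []
wrist canister []
wrist brush []
wrist scoop [([76.0, 361.0], 0.79)]
```

Run:
```python
import cv2,numpy as np
a=cv2.imread("pics/side0.png");b=cv2.imread("pics/top0.png")
cv2.imwrite("pics/sideL.png",cv2.resize(a[110:350,90:410],None,fx=2.5,fy=2.5,interpolation=cv2.INTER_CUBIC))
cv2.imwrite("pics/topL.png",cv2.resize(b[60:300,90:410],None,fx=2.5,fy=2.5,interpolation=cv2.INTER_CUBIC))
```

```text
(no output)
```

View pics/sideL.png

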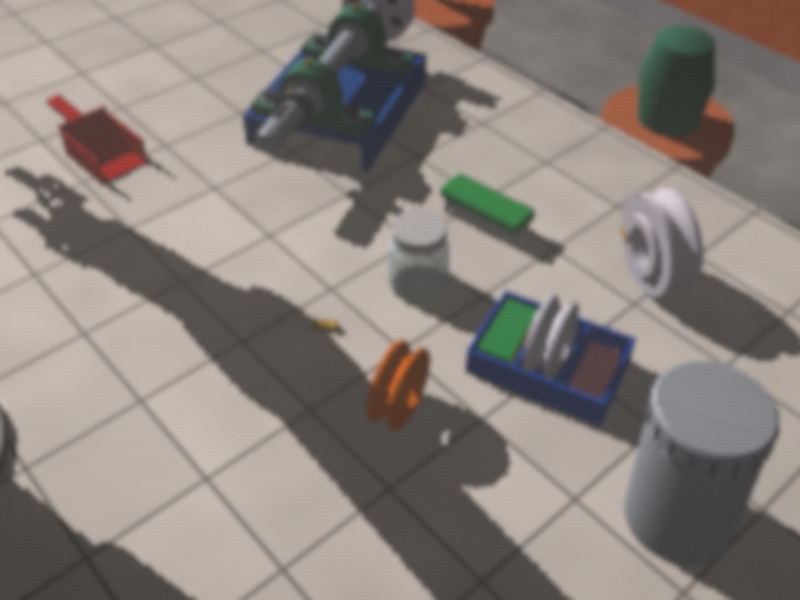

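View pics/topL.png

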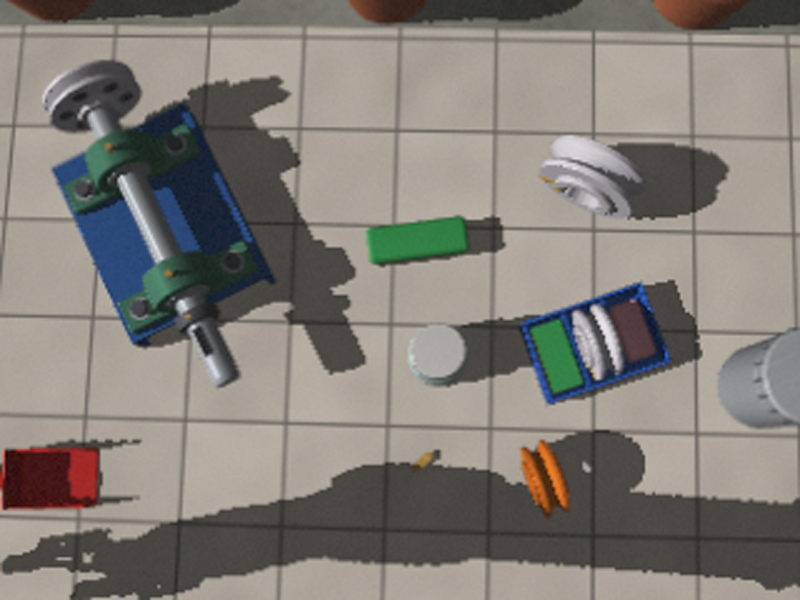

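Side view: the pulley candidates are orange (249,263), large grey (356,206) and small grey in the caddy (308,244). The caddy one is meant, being the smaller grey one and not orange. The key is at (221,240) side / (260,244) top, the shaft end at (197,163) side / (180,211) top, and the brush and jar stand apart.

Run:
```python
from h import *
s=r.grab_frame("side");t=r.grab_frame("top")
z=lambda p:(p[0]/2.5+90-.3,p[1]/2.5+60-.3)
zs=lambda p:(p[0]/2.5+90-.3,p[1]/2.5+110-.3)
print("caddy corners",[np.round(onz(t,z(p),.036),3).tolist() for p in[(522,325),(640,285),(668,358),(550,403)]])
print("key top",onz(t,z((426,460)),.004),"side",onz(s,zs((328,325)),.004))
for n in["shaft_end","slot","seat","keyway","pulley"]:
    a=r.landmark_of(s,n);b=r.landmark_of(t,n)
    for i in a[:3]:
        for j in b[:3]:
            X=tri([(s,i["point"]),(t,j["point"])]);e=np.linalg.norm(proj(s,X)[0]-i["point"])
            if e<5: print(n,np.round(X,3),round(e,1),np.round(i["point"]),i["conf"],j["conf"])
for n,zz in(("jar",.088),("canister",.162),("brush",.038),("scoop",.0)):
    for d in r.outline_of(t,n)[:1]:
        c=np.argwhere(d["pixels"]).mean(0)[::-1];print(n,np.round(onz(t,c,zz),3),np.round(d["rect"]))
for d in r.outline_of(t,"key")[:2]+r.outline_of(s,"key")[:2]: print("key",d["conf"],np.round(d["rect"]))
```

```text
caddy corners [[0.593, -0.245, 0.036], [0.644, -0.383, 0.036], [0.559, -0.415, 0.036], [0.503, -0.279, 0.036]]
key top [ 0.43352211 -0.13661116  0.004     ] side [ 0.43355715 -0.13318749  0.004     ]
shaft_end [0.512 0.086 0.089] 1.8 [194. 168.] 0.83 0.66
slot [0.556 0.102 0.115] 0.3 [204. 154.] 0.88 0.64
seat [0.574 0.112 0.109] 3.4 [210. 152.] 0.69 0.65
keyway [ 0.556 -0.339  0.044] 0.1 [308. 251.] 0.85 0.6
keyway [ 0.788 -0.293  0.042] 0.3 [349. 203.] 0.64 0.91
keyway [ 0.437 -0.26   0.017] 1.8 [254. 263.] 0.58 0.96
pulley [ 0.414 -0.271  0.045] 0.1 [248. 263.] 0.77 0.59
pulley [ 0.577 -0.338  0.054] 1.8 [312. 244.] 0.61 0.9
jar [ 0.55  -0.146  0.088] [254. 190.  24.  23.]
canister [ 0.525 -0.509  0.162] [374. 190.  62.  45.]
brush [ 0.691 -0.117  0.038] [238. 146.  39.  22.]
scoop [0.397 0.337 0.   ] [ 63. 238.  69.  32.]
key 0.39 [213. 239.  14.   2.]
```

```bash
cat >> h.py <<'E'
def pose():
    o=r.get_obs(); return np.array(o["tcp_pos"]),R.from_rotvec(o["orientation"])
def down(az,roll=0,axis_az=None):
    """tool z down, tool y at azimuth az (deg); optional lean: rotate by roll deg about horizontal axis at axis_az"""
    a=np.radians(az);y=np.array([np.cos(a),np.sin(a),0]);z=np.array([0,0,-1.]);x=np.cross(y,z)
    q=R.from_matrix(np.c_[x,y,z])
    if roll: b=np.radians(axis_az); q=R.from_rotvec(np.radians(roll)*np.array([np.cos(b),np.sin(b),0]))*q
    return q
def row(p0,q0,p1,q1):
    s=q0.inv().apply(np.array(p1)-p0)/.25; t=(q0.inv()*q1).as_rotvec()/(np.pi/2)
    n=int(np.ceil(max(np.linalg.norm(s)*.25/.0625,np.linalg.norm(t)*90/10.7)))
    return np.round(np.r_[s,t],3).tolist(),n
def plan(*wps):
    p,q=pose()
    for w in wps:
        v,n=row(p,q,w[0],w[1]);print(v,"rows",n);p,q=np.array(w[0]),w[1]
def st():
    o=r.get_obs();print("t",round(float(o["clock"]),2),"p",np.round(o["tcp_pos"],4),"y",np.round(R.from_rotvec(o["orientation"]).as_matrix()[:,1],3),"z",np.round(R.from_rotvec(o["orientation"]).as_matrix()[:,2],3),"F",np.round(o["contact_force"],1),"M",np.round(o["moment"],2),"w",round(float(o["grip_width"]),4),"g",round(float(o["gripper_force"]),1),"j",np.round(o["joints"],2))
E
python3 - <<'E'
from h import *
p,q=pose();f=r.grab_frame("wrist")
print("cam in tool",q.inv().apply(np.array(f["eye"])-p),"look",q.inv().apply(-att(f)[:,2]),"right",q.inv().apply(att(f)[:,0]))
plan(([.40,.40,.23],q),([.435,-.134,.14],down(31)))
plan(([.40,.40,.23],down(31)),([.435,-.134,.14],down(31)))
E
```

```text
cam in tool [ 0.07189281 -0.00031051 -0.14268299] look [-2.81088186e-01 -4.51840282e-05  9.59681942e-01] right [7.39702168e-04 9.99999692e-01 2.63738999e-04]
[-1.034, -0.687, 0.005, 0.0, 0.0, 0.0] rows 5
[-0.787, -1.991, 0.36, -0.0, -0.0, 0.458] rows 9
[-1.034, -0.687, 0.005, 0.0, -0.0, 0.458] rows 5
[-1.903, -0.98, 0.36, 0.0, 0.0, 0.0] rows 9
```

Emit:
{"method": "apply_moves", "body": {
  "rows": [
    [-1,-0.68,0,0,0,0.458],
    [-1,-0.68,0,0,0,0.458],
    [-1,-0.68,0,0,0,0.458],
    [-1,-0.68,0,0,0,0.458],
    [-1,-0.68,0,0,0,0.458]
  ],
  "claw": 0.5
}}

```text
clock: 3.52
tcp_pos: [0.394, 0.4021, 0.2316]
orientation: [1.552, 2.731, 0.001]
contact_force: [0.1, 0.6, -0.9]
grip_width: 0.0425
gripper_force: 0.0
```

Emit:
{"method": "apply_moves", "body": {
  "rows": [
    [-0.96,-0.49,0,0,0,0],
    [-0.96,-0.49,0,0,0,0],
    [-0.96,-0.49,0,0,0,0],
    [-0.96,-0.49,0,0,0,0],
    [-0.96,-0.49,0,0,0,0]
  ]
}}

```text
clock: 4.15
tcp_pos: [0.4108, 0.1316, 0.2315]
orientation: [-1.555, -2.73, -0.0]
contact_force: [0.8, 0.5, -0.3]
grip_width: 0.0428
gripper_force: 0.0
```

Emit:
{"method": "apply_moves", "body": {
  "rows": [
    [-0.96,-0.49,0.36,0,0,0],
    [-0.96,-0.49,0.36,0,0,0],
    [-0.96,-0.49,0.36,0,0,0],
    [-0.96,-0.49,0.36,0,0,0],
    [-0.96,-0.49,0.36,0,0,0]
  ]
}}

```text
clock: 4.78
tcp_pos: [0.4289, -0.1363, 0.1408]
orientation: [1.552, 2.731, -0.001]
contact_force: [0.7, 0.7, -0.1]
grip_width: 0.0427
gripper_force: 0.0
```

Run:
```python
from h import *
st();f=r.grab_frame("wrist");im=f["pixels"];save(f,"w1.png")
hsv=cv2.cvtColor(im,cv2.COLOR_RGB2HSV)
m=((hsv[...,0]>15)&(hsv[...,0]<32)&(hsv[...,1]>110)).astype(np.uint8)
n,l,s,c=cv2.connectedComponentsWithStats(m)
for i in range(1,n):
    if s[i,4]>60: print("blob",s[i],c[i],np.round(onz(f,c[i],.006),4), cv2.minAreaRect(np.argwhere(l==i)[:,::-1].astype(np.float32)))
for d in r.outline_of(f,"key"):print("net",d["conf"],np.round(d["rect"]),d["pixels"].sum())
```

```text
t 4.78 p [ 0.4289 -0.1363  0.1408] y [ 0.859  0.512 -0.   ] z [ 0.    -0.001 -1.   ] F [ 0.7  0.7 -0.1] M [0.06 0.02 0.  ] w 0.0427 g 0.0 j [-0.36  0.26  0.62  2.19 -0.22  0.74  0.94]
blob [253 162  16  37 407] [260.18673219 180.14496314] [ 0.43   -0.1339  0.006 ] ((260.0961608886719, 179.98077392578125), (36.86983108520508, 11.96308422088623), 78.69007110595703)
net 0.56 [254. 160.  17.  38.] 375
```

View pics/w1.png

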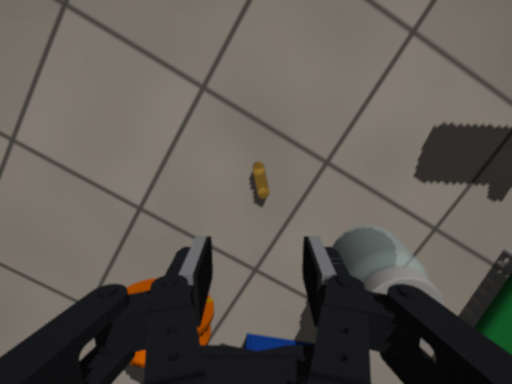

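Wrist view: brass key at (260,180), nearly lined up with the finger gap (pads at about 205 and 315); the jar and orange pulley lie outside the path.

```bash
cat >> h.py <<'E'
def brass(f,zt,amin=60):
    hsv=cv2.cvtColor(f["pixels"],cv2.COLOR_RGB2HSV)
    m=((hsv[...,0]>15)&(hsv[...,0]<32)&(hsv[...,1]>110)).astype(np.uint8)
    n,l,s,c=cv2.connectedComponentsWithStats(m);out=[]
    for i in range(1,n):
        if s[i,4]>=amin:
            P=np.array([onz(f,p,zt) for p in np.argwhere(l==i)[:,::-1].astype(float)])
            w,v=np.linalg.eigh(np.cov(P[:,:2].T));d=v[:,1]
            u=(P[:,:2]-P[:,:2].mean(0))@v
            out.append((c[i],P.mean(0),np.degrees(np.arctan2(d[1],d[0]))%180,np.ptp(u,axis=0)))
    return out
E
python3 - <<'E'
from h import *
f=r.grab_frame("wrist")
for b in brass(f,.007):
    print(b); k=b
az=k[2]-90
plan(([*k[1][:2],.03],down(az)),([*k[1][:2],.0050],down(az)))
E
```

```text
(array([261.9037037 , 178.31604938]), array([ 0.42996341, -0.13245958,  0.007     ]), np.float64(131.09869061446133), array([0.0105857 , 0.03278677]))
[0.006, 0.009, 0.444, -0.001, 0.0, -0.115] rows 2
[0.0, 0.0, 0.1, 0.0, 0.0, 0.0] rows 1
```

Emit:
{"method": "apply_moves", "body": {
  "rows": [
    [0.006,0.009,0.2,0,0,-0.115],
    [0.006,0.009,0.44,0,0,-0.115],
    [0.006,0.009,0.49,0,0,-0.115],
    [0.006,0.009,0.49,0,0,-0.115]
  ],
  "claw": 0.3
}}

```text
clock: 5.42
tcp_pos: [0.4308, -0.1303, 0.0194]
orientation: [-1.294, -2.862, -0.0]
contact_force: [0.3, -0.2, 0.3]
grip_width: 0.0256
gripper_force: 0.0
```

Run:
```python
from h import *
st();f=r.grab_frame("wrist")
for b in brass(f,.007): print(b);k=b
save(f,"w2.png")
plan(([*k[1][:2],.0050],down(k[2]-90)))
```

```text
t 5.42 p [ 0.4308 -0.1303  0.0194] y [ 0.751  0.661 -0.   ] z [-0.  0. -1.] F [ 0.3 -0.2  0.3] M [-0.01 -0.    0.07] w 0.0256 g 0.0 j [-0.18  0.5   0.41  2.25 -0.44  0.46  1.3 ]
(array([253.88928571, 241.98660714]), array([ 0.4294369 , -0.13201374,  0.007     ]), np.float64(131.63695668717958), array([0.01033082, 0.0342191 ]))
[0.002, -0.01, 0.061, 0.001, 0.001, -0.003] rows 1
```

Emit:
{"method": "apply_moves", "body": {
  "rows": [
    [0.002,-0.01,0.059,0,0,0],
    [0.002,-0.01,0.059,0,0,0]
  ]
}}

```text
clock: 5.72
tcp_pos: [0.4283, -0.132, 0.0042]
orientation: [1.295, 2.862, 0.001]
contact_force: [-0.6, 0.3, -1.1]
grip_width: 0.0255
gripper_force: 0.0
```

Emit:
{"method": "apply_moves", "body": {
  "rows": [
    [0,0,0,0,0,0],
    [0,0,0,0,0,0],
    [0,0,0,0,0,0],
    [0,0,0,0,0,0]
  ],
  "claw": 0,
  "newtons": 25
}}

```text
clock: 6.22
tcp_pos: [0.4286, -0.1321, 0.0045]
orientation: [1.295, 2.862, 0.001]
contact_force: [-1.5, 0.9, 7.1]
grip_width: 0.0086
gripper_force: 26.1
```

Run:
```python
from h import *
st()
```

```text
t 6.22 p [ 0.4286 -0.1321  0.0045] y [0.751 0.66  0.001] z [ 0.001  0.    -1.   ] F [-1.5  0.9  7.1] M [ 0.15  0.24 -0.02] w 0.0086 g 26.1 j [-0.15  0.53  0.38  2.26 -0.46  0.43  1.33]
```

Run:
```python
from h import *
p,q=pose()
plan(([p[0],p[1],.2],q),([.553,.105,.205],down(115)))
```

```text
[-0.0, 0.0, -0.782, 0.0, 0.0, 0.0] rows 4
[0.384, 1.0, -0.02, 0.0, 0.0, -0.819] rows 7
```

Emit:
{"method": "apply_moves", "body": {
  "rows": [
    [0,0,-0.2,0,0,0],
    [0,0,-0.5,0,0,0],
    [0,0,-0.78,0,0,0],
    [0.1,0.3,-0.79,0,0,-0.12],
    [0.2,0.5,-0.8,0,0,-0.24]
  ]
}}

```text
clock: 6.85
tcp_pos: [0.4859, -0.0225, 0.2051]
orientation: [0.732, 3.051, 0.004]
contact_force: [1.3, -0.3, -0.6]
grip_width: 0.0086
gripper_force: 25.4
```

Run:
```python
from h import *
st();plan(([.553,.105,.205],down(115)))
```

```text
t 6.85 p [ 0.4859 -0.0225  0.2051] y [0.454 0.891 0.003] z [ 0.005  0.001 -1.   ] F [ 1.3 -0.3 -0.6] M [-0.01 -0.08  0.04] w 0.0086 g 25.4 j [-0.55  0.21  0.54  2.05 -0.13  0.91  1.16]
[-0.008, 0.576, 0.002, 0.001, 0.003, -0.578] rows 5
```

Emit:
{"method": "apply_moves", "body": {
  "rows": [
    [0,0.576,0,0,0,-0.578],
    [0,0.576,0,0,0,-0.578],
    [0,0.576,0,0,0,-0.578],
    [0,0.576,0,0,0,-0.578],
    [0,0.576,0,0,0,-0.578]
  ]
}}

```text
clock: 7.48
tcp_pos: [0.5497, 0.1049, 0.2024]
orientation: [0.685, -3.065, 0.0]
contact_force: [-0.2, 0.4, -0.4]
grip_width: 0.0085
gripper_force: 25.4
```

Run:
```python
from h import *
st();f=r.grab_frame("wrist");save(f,"w3.png")
for n in["shaft_end","slot","seat"]:
    for d in r.landmark_of(f,n)[:2]: print(n,np.round(d["point"],1),d["conf"],np.round(onz(f,d["point"],{"slot":.104}.get(n,.093)),4))
for b in brass(f,.2,30):print(b[0])
cv2.imwrite("pics/w3b.png",cv2.resize(cv2.imread("pics/w3.png"),(800,600),interpolation=cv2.INTER_CUBIC))
```

```text
t 7.47 p [0.5497 0.1049 0.2024] y [-0.426  0.905 -0.   ] z [-0.001 -0.    -1.   ] F [-0.2  0.4 -0.4] M [-0.02 -0.03 -0.02] w 0.0085 g 25.4 j [-0.54  0.32  0.3   1.88 -0.11  0.95  1.82]
shaft_end [249.5 132.2] 0.83 [0.5105 0.0801 0.093 ]
shaft_end [258.7 255.8] 0.31 [0.6011 0.1307 0.093 ]
slot [258.1 201.6] 0.75 [0.5545 0.1081 0.104 ]
[257.04263276 255.62752431]
[261.52941176 315.16911765]
```

View pics/w3b.png

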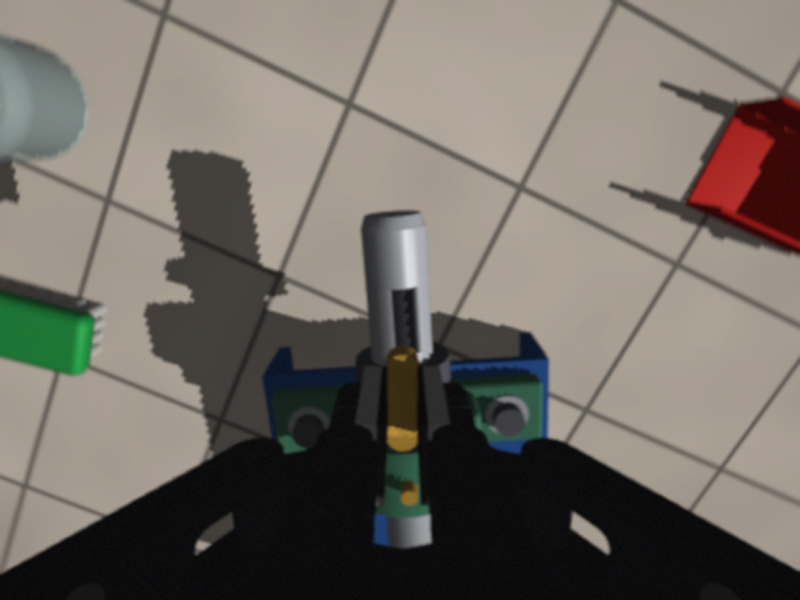

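Wrist view: the held key is at about (257,250) px native, aligned with the tool. The shaft nose spans columns 232–273 from row 136, and the slot starts at row 186, column 259, offset towards the drive's −x. I'll move in along the shaft so the whole slot shows.

Emit:
{"method": "apply_moves", "body": {
  "rows": [
    [-0.3,0,-0.04,0,0,0],
    [-0.3,0,-0.04,0,0,0],
    [-0.3,0,-0.04,0,0,0]
  ]
}}

```text
clock: 8.05
tcp_pos: [0.6182, 0.1364, 0.2124]
orientation: [0.674, -3.068, 0.001]
contact_force: [-0.2, -0.1, 0.0]
grip_width: 0.0088
gripper_force: 25.4
```

Run:
```python
from h import *
st();f=r.grab_frame("wrist");save(f,"w4.png")
for n in["shaft_end","slot","seat"]:
    for d in r.landmark_of(f,n)[:1]: print(n,np.round(d["point"],1),d["conf"],np.round(onz(f,d["point"],{"slot":.104}.get(n,.093)),4))
g=cv2.cvtColor(f["pixels"],cv2.COLOR_RGB2GRAY)
for y in range(70,235,9): print(y,g[y,215:290:2].tolist())
cv2.imwrite("pics/w4b.png",cv2.resize(cv2.imread("pics/w4.png")[60:230,185:330],None,fx=3.5,fy=3.5,interpolation=cv2.INTER_CUBIC))
```

```text
t 8.05 p [0.6182 0.1364 0.2124] y [-0.419  0.908 -0.   ] z [-0.    -0.001 -1.   ] F [-0.2 -0.1  0. ] M [-0.02  0.01  0.02] w 0.0088 g 25.4 j [-0.53  0.44  0.29  1.7  -0.14  1.03  1.81]
shaft_end [250.9  26.6] 0.84 [0.5102 0.0816 0.093 ]
slot [259.7  99.6] 0.66 [0.554  0.1089 0.104 ]
seat [256.6 132.4] 0.8 [0.5777 0.1173 0.093 ]
70 [185, 185, 186, 186, 186, 186, 186, 186, 158, 69, 57, 61, 66, 76, 91, 105, 118, 129, 146, 162, 173, 184, 201, 215, 213, 210, 208, 206, 206, 199, 185, 187, 187, 189, 189, 190, 190, 188]
79 [184, 183, 184, 184, 184, 185, 185, 185, 179, 96, 56, 59, 63, 73, 88, 102, 118, 121, 88, 86, 89, 88, 88, 81, 74, 96, 168, 205, 203, 200, 188, 188, 189, 189, 190, 190, 189, 190]
88 [184, 184, 184, 183, 184, 185, 185, 184, 182, 133, 57, 58, 61, 70, 84, 97, 115, 130, 67, 39, 45, 48, 32, 27, 29, 62, 144, 203, 204, 201, 187, 188, 190, 190, 190, 190, 190, 190]
97 [184, 185, 184, 184, 185, 185, 185, 186, 185, 159, 70, 58, 59, 65, 79, 92, 108, 127, 96, 37, 43, 50, 41, 28, 28, 50, 122, 194, 206, 204, 192, 190, 191, 190, 191, 190, 190, 190]
106 [187, 187, 187, 187, 186, 187, 186, 18
[... 1812 characters left out ...]
, 126, 129, 130, 130]
205 [38, 34, 35, 35, 36, 36, 36, 37, 37, 37, 38, 39, 38, 39, 41, 48, 52, 42, 49, 74, 74, 84, 88, 91, 93, 97, 100, 105, 109, 115, 117, 122, 126, 128, 129, 129, 130, 129]
214 [36, 36, 34, 36, 34, 35, 36, 38, 40, 44, 48, 51, 54, 57, 62, 64, 64, 60, 49, 41, 40, 73, 123, 133, 134, 131, 123, 108, 111, 113, 117, 121, 125, 127, 128, 129, 129, 130]
223 [31, 31, 34, 34, 36, 35, 35, 37, 39, 44, 47, 50, 55, 57, 62, 66, 70, 68, 55, 49, 48, 47, 50, 67, 95, 108, 100, 103, 108, 112, 117, 121, 125, 128, 129, 127, 127, 126]
232 [32, 31, 32, 31, 30, 31, 34, 34, 38, 43, 47, 50, 54, 57, 61, 64, 57, 56, 56, 56, 57, 56, 56, 57, 60, 66, 72, 103, 109, 112, 116, 120, 124, 124, 119, 113, 101, 91]
```

View pics/w4b.png

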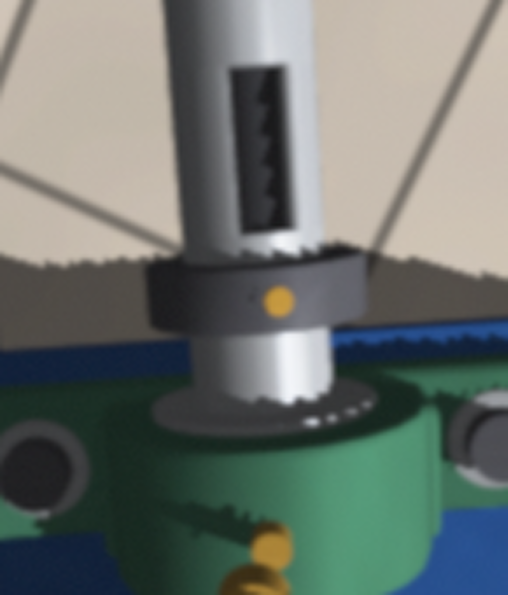

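```bash
cat > fit.py <<'E'
from h import *
from scipy.optimize import least_squares
f=r.grab_frame("wrist");p,q=pose()
im=f["pixels"].astype(float)
def edge(sig,a,b,rising):
    g=np.gradient(cv2.GaussianBlur(sig[None].astype(np.float64),(1,1),0)[0])[a:b]*(1 if rising else -1)
    g=np.clip(g,0,None);i=g.argmax();s=slice(max(i-2,0),i+3);return a+(np.arange(len(g))[s]*g[s]).sum()/g[s].sum()
gray=im.mean(2);rb=im[...,0]-im[...,2]
L=[(edge(gray[y],222,242,False),y) for y in range(60,124,4)]
Rr=[(edge(rb[y],266,284,True),y) for y in range(60,124,4)]
SL=[(edge(gray[y],245,258,False),y) for y in range(84,122,4)]
SR=[(edge(gray[y],262,275,True),y) for y in range(84,122,4)]
c=259
ET=edge(gray[:,255:262].mean(1),68,88,False);EB=edge(gray[:,258:266].mean(1),118,131,True)
print("rows",ET,EB);print("Rr",np.round([a for a,_ in Rr],1));print("L",np.round([a for a,_ in L],1));print("SL",np.round([a for a,_ in SL],1));print("SR",np.round([a for a,_ in SR],1))
rays=lambda P:[ray(f,a) for a in P]
rl,rr,sl,sr=map(rays,(L,Rr,SL,SR));et,eb=rays([(259,ET),(261.5,EB)])
up=np.array([0,0,1.])
def dl(e,d,o,a):  # signed dist of ray to line
    n=np.cross(d,a);n/=np.linalg.norm(n);return (e-o)@n
def res(v,full=False):
    o=np.array([v[0],v[1],v[4]]);a=np.array([np.cos(v[2]),np.sin(v[2]),0]);X=np.cross(a,up) # drive +x
    zz=np.cos(v[3])*up+np.sin(v[3])*X;xx=np.cos(v[3])*X-np.sin(v[3])*up
    out=[abs(dl(*k,o,a))-.016 for k in rl+rr]
    # image left = tool -y = drive +x side
    out+=[dl(*k,o+xx*.0055+zz*.01503,a) for k in sl]+[dl(*k,o-xx*.0055+zz*.01503,a) for k in sr]
    for (e,d),y in((et,.034),(eb,.068)):
        t=((o+zz*.0155-e)@up)/(d@up);out.append((e+d*t-o)@a-y)
    return np.array(out)*1e3
z=None
for fixz in(True,False):
    g=lambda u:res(np.r_[u[:4],.093 if fixz else u[4]])
    s=least_squares(g,[.512,.083,np.radians(25),-.2,.093],loss="soft_l1")
    print("fixz",fixz,"end",np.round(s.x[:2],4),"yaw",np.degrees(s.x[2]),"ang",s.x[3],"z",s.x[4],"cost",s.cost,np.round(g(s.x)[[0,8,16,24,32,36,42,46,-2,-1]],2))
E
python3 - <<'E'
from fit import *
# key in hand from w3
g=cv2.imread("pics/w3.png")[:,:,::-1];print("key col rows",[(y,g[y,254:260].mean(0).round().astype(int).tolist()) for y in range(216,296,3)])
c0=np.array([.07189,-.0003,-.14268])
lk=np.array([-.281088,0,.959682]);rt=np.array([0,1.,0]);upc=np.cross(lk,-rt)*-1
upc=np.cross(rt,lk)
for x in(-.016,.016):
  for zz in(-.0035,.0045):
    d=np.array([x,0,zz])-c0;print(x,zz,"row",192.6-328.8*(d@upc)/(d@lk))
E
```

```text
rows 81.10501319261213 128.45384615384614
Rr [274.1 274.4 274.4 274.8 275.1 275.1 275.3 275.4 275.8 276.1 276.2 276.4
 276.4 276.8 277.  277.1]
L [231.5 231.7 232.  232.5 232.7 233.  233.4 233.6 233.8 234.4 234.6 234.8
 235.4 235.6 235.8 236.3]
SL [250.8 251.  251.5 251.6 251.9 252.3 252.5 252.7 253.1 253.5]
SR [266.8 266.9 267.  267.2 267.8 267.9 268.  268.1 268.7 268.8]
fixz True end [0.5129 0.0824] yaw 28.641005304310053 ang -0.21705651211187577 z 0.093 cost 1.2753773401162003 [-0.2   0.03 -0.13 -0.05  0.28  0.29 -0.41 -0.44  0.27 -0.27]
fixz False end [0.5129 0.0824] yaw 28.655222683478982 ang -0.21733665499652224 z 0.09229648201542379 cost 1.2424565388090572 [-0.17  0.07 -0.09 -0.01  0.29  0.31 -0.44 -0.46  0.22 -0.22]
key col rows [(216, [36, 36, 39]), (219, [37, 36, 39]), (222, [49, 38, 18]), (225, [50, 38, 16]), (228, [132, 102, 43]), (231, [75, 59, 24]), (234, [56, 44, 18]), (237, [56, 43, 18]), (240, [56, 44, 18]), (243, [56, 43, 18]), (246, [56, 42, 18]), (249, [56, 43, 18]), (252, [56, 44, 18]), (255, [56, 43, 18]), (258, [56, 43, 19]), (261, [56, 44, 18]), (264, [56, 43, 18]), (267, [56, 44, 19]), (270, [56, 44, 19]), (273, [75, 58, 24]), (276, [166, 128, 53]), (279, [154, 118, 49]), (282, [142, 110, 44]), (285, [140, 108, 44]), (288, [101, 82, 37]), (291, [39, 72, 56]), (294, [45, 81, 63])]
-0.016 -0.0035 row 286.5504640020509
-0.016 0.0045 row 277.7486128316299
0.016 -0.0035 row 224.57020594482321
0.016 0.0045 row 218.2956851060037
```

Run:
```python
from h import *
g=cv2.imread("pics/w4.png").mean(2)
print("top",list(zip(range(70,92),g[70:92,254:262].mean(1).round().astype(int).tolist())))
print("bot",list(zip(range(116,140),g[116:140,259:266].mean(1).round().astype(int).tolist())))
print("nose",list(zip(range(18,44),g[18:44,245:260].mean(1).round().astype(int).tolist())))
```

```text
top [(70, 191), (71, 191), (72, 191), (73, 191), (74, 190), (75, 190), (76, 189), (77, 178), (78, 140), (79, 88), (80, 56), (81, 50), (82, 48), (83, 46), (84, 45), (85, 43), (86, 41), (87, 40), (88, 40), (89, 43), (90, 48), (91, 49)]
bot [(116, 43), (117, 48), (118, 47), (119, 46), (120, 43), (121, 42), (122, 40), (123, 38), (124, 36), (125, 65), (126, 134), (127, 192), (128, 209), (129, 210), (130, 202), (131, 168), (132, 123), (133, 85), (134, 60), (135, 46), (136, 57), (137, 78), (138, 87), (139, 89)]
nose [(18, 184), (19, 184), (20, 184), (21, 184), (22, 184), (23, 184), (24, 184), (25, 184), (26, 178), (27, 160), (28, 145), (29, 142), (30, 143), (31, 144), (32, 145), (33, 146), (34, 147), (35, 152), (36, 160), (37, 164), (38, 164), (39, 164), (40, 164), (41, 164), (42, 163), (43, 163)]
```

```bash
cat >> h.py <<'E'
END=np.array([.5129,.0824,.093]);YAW=np.radians(28.65);ANG=-.217
def drive(ang=None,yaw=None):
    ang=ANG if ang is None else ang;yaw=YAW if yaw is None else yaw
    a=np.array([np.cos(yaw),np.sin(yaw),0]);up=np.array([0,0,1.]);X=np.cross(a,up)
    return a,np.cos(ang)*X-np.sin(ang)*up,np.cos(ang)*up+np.sin(ang)*X   # y,x,z axes of shaft
def keypose(h,along=0,ang=None,off=-.001):
    a,x,z=drive(ang);q=R.from_matrix(np.c_[-a,np.cross(-z,-a),-z])
    k=END+a*(.051+along)+z*(.015+h); return k-q.apply([off,0,.0005]),q
E
python3 - <<'E'
from h import *
st();plan(keypose(.04),keypose(.012))
E
```

```text
t 8.3 p [0.6171 0.1354 0.2127] y [-0.419  0.908  0.   ] z [-0.001 -0.    -1.   ] F [-1.2 -0.2 -1. ] M [-0.04 -0.02 -0.05] w 0.0089 g 25.4 j [-0.53  0.43  0.29  1.7  -0.14  1.03  1.81]
[0.271, 0.043, 0.262, 0.138, -0.005, -0.043] rows 2
[0.0, 0.0, 0.112, 0.0, 0.0, 0.0] rows 1
```

Emit:
{"method": "apply_moves", "body": {
  "rows": [
    [0.271,0.043,0.262,0.138,-0.005,-0.043],
    [0.271,0.043,0.262,0.138,-0.005,-0.043],
    [0.271,0.043,0.262,0.138,-0.005,-0.043],
    [0.271,0.043,0.262,0.138,-0.005,-0.043]
  ]
}}

```text
clock: 8.8
tcp_pos: [0.553, 0.1174, 0.1483]
orientation: [-0.759, 2.973, -0.322]
contact_force: [-0.3, -0.9, 0.3]
grip_width: 0.0089
gripper_force: 25.4
```

Run:
```python
from h import *
st();f=r.grab_frame("wrist");save(f,"w5.png")
plan(keypose(.012))
cv2.imwrite("pics/w5b.png",cv2.resize(cv2.imread("pics/w5.png")[130:330,160:360],(600,600),interpolation=cv2.INTER_CUBIC))
```

```text
t 8.8 p [0.553  0.1174 0.1483] y [-0.468  0.857 -0.215] z [ 0.106 -0.187 -0.977] F [-0.3 -0.9  0.3] M [0.16 0.1  0.  ] w 0.0089 g 25.4 j [-0.73  0.39  0.36  1.96  0.11  0.78  1.59]
[0.01, 0.004, 0.116, 0.0, 0.002, -0.001] rows 1
```

View pics/w5b.png

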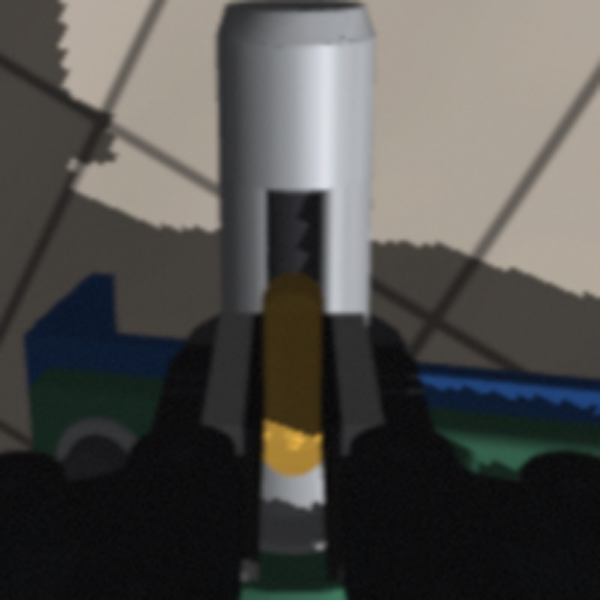

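Wrist view: the slot (columns 270–328 of the crop) is square under the key (263–323). The remaining offset is about 1 mm in +y, which matches the plan. Descending.

Emit:
{"method": "apply_moves", "body": {
  "rows": [
    [0.01,0.004,0.06,0,0,0],
    [0.01,0.004,0.116,0,0,0],
    [0.01,0.004,0.116,0,0,0]
  ]
}}

```text
clock: 9.22
tcp_pos: [0.5515, 0.1105, 0.1171]
orientation: [-0.761, 2.978, -0.325]
contact_force: [-0.1, 0.8, 0.3]
grip_width: 0.0088
gripper_force: 25.4
```

Run:
```python
from h import *
st();f=r.grab_frame("wrist");save(f,"w6.png")
g=f["pixels"].astype(float).mean(2);b=f["pixels"].astype(int);b=b[...,0]-b[...,2]
for y in(192,200,208,216): print(y,g[y,225:290:2].astype(int).tolist())
for y in(222,228): print("rb",y,b[y,235:280:2].tolist())
plan(keypose(.004),keypose(0))
```

```text
t 9.22 p [0.5515 0.1105 0.1171] y [-0.469  0.857 -0.215] z [ 0.101 -0.19  -0.977] F [-0.1  0.8  0.3] M [ 0.21  0.09 -0.03] w 0.0088 g 25.4 j [-0.72  0.44  0.36  1.99  0.1   0.72  1.6 ]
192 [120, 48, 51, 54, 64, 74, 86, 94, 101, 108, 116, 125, 133, 140, 148, 157, 168, 179, 191, 201, 214, 222, 215, 201, 190, 184, 179, 178, 177, 168, 156, 158, 159]
200 [124, 52, 48, 55, 62, 74, 84, 93, 100, 108, 115, 125, 133, 140, 148, 157, 168, 179, 190, 201, 215, 222, 215, 200, 189, 184, 178, 177, 177, 167, 155, 159, 160]
208 [83, 50, 48, 49, 49, 50, 51, 53, 71, 97, 114, 124, 133, 141, 147, 157, 167, 178, 189, 200, 214, 223, 213, 200, 188, 183, 178, 177, 175, 166, 160, 161, 161]
216 [133, 56, 48, 50, 50, 49, 50, 50, 50, 49, 49, 51, 51, 52, 53, 54, 60, 89, 156, 199, 213, 222, 213, 198, 187, 182, 177, 176, 171, 162, 161, 160, 161]
rb 222 [-2, -3, -2, -1, -2, -2, -2, 0, 11, 26, 29, 31, 29, 25, 12, 0, -4, -7, -8, -8, -7, -7, -6]
rb 228 [-3, -3, -2, -3, -3, -1, 16, 32, 34, 37, 42, 56, 81, 88, 47, 33, 6, -7, -10, -8, -7, -7, -6]
[-0.008, -0.003, 0.024, -0.0, -0.001, 0.0] rows 1
[-0.0, -0.0, 0.016, 0.0, 0.0, 0.0] rows 1
```

Emit:
{"method": "apply_moves", "body": {
  "rows": [
    [-0.008,-0.004,0.01,0,0,0],
    [-0.008,-0.004,0.02,0,0,0],
    [-0.008,-0.004,0.028,0,0,0]
  ]
}}

```text
clock: 9.65
tcp_pos: [0.5554, 0.1105, 0.1121]
orientation: [-0.761, 2.974, -0.323]
contact_force: [-1.0, 0.1, 0.9]
grip_width: 0.0089
gripper_force: 25.6
```

Run:
```python
from h import *
st()
p,q=pose();a,x,z=drive();t,_=keypose(0);d=p-t
print("err mm along,x,z",np.round(1e3*np.array([d@a,d@x,d@z]),2))
```

```text
t 9.65 p [0.5554 0.1105 0.1121] y [-0.469  0.857 -0.215] z [ 0.104 -0.188 -0.977] F [-1.   0.1  0.9] M [0.24 0.16 0.01] w 0.0089 g 25.6 j [-0.71  0.45  0.35  1.99  0.1   0.71  1.6 ]
err mm along,x,z [ 0.73 -0.1   4.03]
```

Emit:
{"method": "apply_moves", "body": {
  "rows": [
    [0.003,0,0.004,0,0,0],
    [0.003,0,0.008,0,0,0]
  ]
}}

```text
clock: 9.9
tcp_pos: [0.5548, 0.1095, 0.1101]
orientation: [-0.761, 2.975, -0.324]
contact_force: [0.5, -1.3, 0.3]
grip_width: 0.0092
gripper_force: 25.4
```

```bash
cat >> h.py <<'E'
def kerr(off=-.001):
    st();p,q=pose();a,x,z=drive();t,_=keypose(0,off=off);d=p-t
    print("err mm along,x,z",np.round(1e3*np.array([d@a,d@x,d@z]),2))
E
python3 - <<'E'
from h import *
kerr()
E
```

```text
t 9.9 p [0.5548 0.1095 0.1101] y [-0.469  0.857 -0.215] z [ 0.104 -0.189 -0.977] F [ 0.5 -1.3  0.3] M [0.03 0.02 0.02] w 0.0092 g 25.4 j [-0.71  0.45  0.35  1.99  0.1   0.7   1.61]
err mm along,x,z [-0.27  0.11  2.01]
```

Emit:
{"method": "apply_moves", "body": {
  "rows": [
    [0,0,0.004,0,0,0],
    [0,0,0.006,0,0,0]
  ]
}}

```text
clock: 10.15
tcp_pos: [0.555, 0.1092, 0.1086]
orientation: [-0.761, 2.975, -0.324]
contact_force: [0.7, -1.7, 1.2]
grip_width: 0.0087
gripper_force: 25.4
```

Run:
```python
from h import *
kerr();f=r.grab_frame("wrist");save(f,"w7.png")
cv2.imwrite("pics/w7b.png",cv2.resize(cv2.imread("pics/w7.png")[150:310,180:340],(640,640)[:2],interpolation=cv2.INTER_CUBIC)[:600])
```

```text
t 10.15 p [0.555  0.1092 0.1086] y [-0.469  0.857 -0.215] z [ 0.104 -0.189 -0.977] F [ 0.7 -1.7  1.2] M [-0.02 -0.03  0.  ] w 0.0087 g 25.4 j [-0.71  0.45  0.35  1.99  0.1   0.7   1.61]
err mm along,x,z [-0.19  0.1   0.49]
```

View pics/w7b.png

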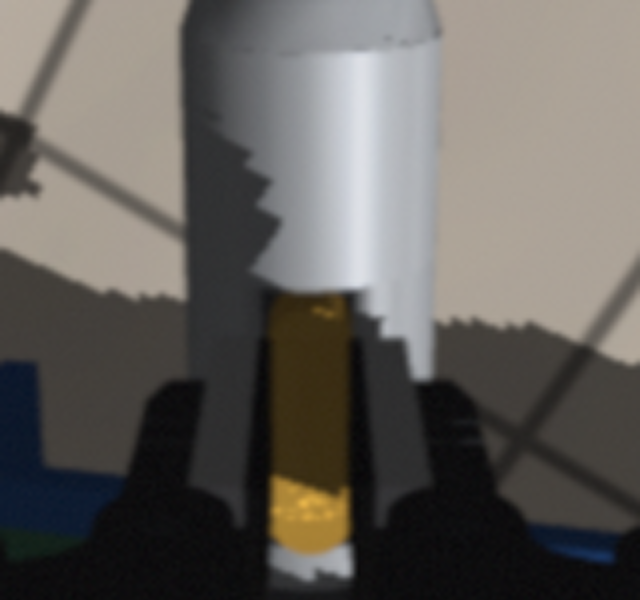

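The key sits between the slot's walls in the picture, with its near end at the slot end. Release, then lift and look.

Emit:
{"method": "apply_moves", "body": {
  "rows": [
    [0,0,0,0,0,0],
    [0,0,0,0,0,0],
    [0,0,-0.02,0,0,0]
  ],
  "claw": 0.3
}}

```text
clock: 10.58
tcp_pos: [0.5541, 0.1104, 0.1134]
orientation: [-0.762, 2.975, -0.324]
contact_force: [0.5, 0.7, -0.5]
grip_width: 0.0256
gripper_force: 0.0
```

Emit:
{"method": "apply_moves", "body": {
  "rows": [
    [-0.08,0,-0.12,0,0,0],
    [-0.16,0,-0.25,0,0,0],
    [-0.16,0,-0.25,0,0,0]
  ]
}}

```text
clock: 10.95
tcp_pos: [0.5856, 0.1437, 0.1774]
orientation: [-0.762, 2.968, -0.32]
contact_force: [-0.5, -0.4, -0.5]
grip_width: 0.0257
gripper_force: 0.0
```

Run:
```python
from h import *
st();f=r.grab_frame("wrist");save(f,"w8.png")
for b in brass(f,.11,20):print(b)
cv2.imwrite("pics/w8b.png",cv2.resize(cv2.imread("pics/w8.png")[90:240,180:330],(600,600),interpolation=cv2.INTER_CUBIC))
```

```text
t 10.95 p [0.5856 0.1437 0.1774] y [-0.47   0.856 -0.215] z [ 0.11  -0.185 -0.977] F [-0.5 -0.4 -0.5] M [ 0.23  0.12 -0.01] w 0.0257 g 0.0 j [-0.74  0.41  0.36  1.85  0.1   0.87  1.6 ]
(array([256.03580247, 142.51604938]), array([0.5553179 , 0.10948729, 0.11      ]), np.float64(28.434496849210802), array([0.01069828, 0.03164777]))
(array([255., 192.]), array([0.5846926 , 0.12477827, 0.11      ]), np.float64(172.09940781334262), array([0.00587662, 0.0062891 ]))
(array([241.95054945, 269.36263736]), array([0.6417206 , 0.14480258, 0.11      ]), np.float64(0.7440772088912979), array([0.00901598, 0.01420228]))
```

View pics/w8b.png

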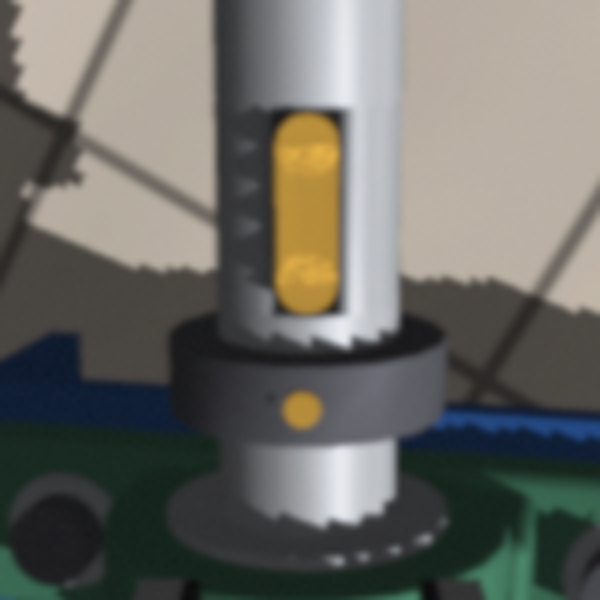

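The key lies seated in the slot, free of the fingers (brass at (256,142) native). Now the pulley: fly over the caddy and measure it.

Run:
```python
from h import *
plan(([.585,.02,.24],down(110.3)),([.575,-.331,.23],down(110.3)))
```

```text
[0.23, -0.476, -0.159, -0.138, 0.012, 0.093] rows 3
[0.525, -1.303, 0.04, 0.0, 0.0, 0.0] rows 6
```

Emit:
{"method": "apply_moves", "body": {
  "rows": [
    [0.05,-0.1,-0.16,-0.138,0.012,0.093],
    [0.23,-0.476,-0.16,-0.138,0.012,0.093],
    [0.23,-0.476,-0.16,-0.138,0.012,0.093],
    [0.23,-0.476,-0.16,-0.138,0.012,0.093]
  ]
}}

```text
clock: 11.5
tcp_pos: [0.5835, 0.0135, 0.2392]
orientation: [0.54, -3.092, 0.003]
contact_force: [0.6, 0.8, -0.1]
grip_width: 0.026
gripper_force: 0.0
```

Run:
```python
from h import *
st();plan(([.575,-.331,.23],down(110.3)))
```

```text
t 11.5 p [0.5835 0.0135 0.2392] y [-0.339  0.941 -0.001] z [-0.003 -0.002 -1.   ] F [ 0.6  0.8 -0.1] M [ 0.01  0.02 -0.  ] w 0.026 g 0.0 j [-0.42  0.33  0.37  1.79 -0.13  1.05  1.91]
[0.498, -1.285, 0.04, -0.001, -0.002, -0.006] rows 6
```

Emit:
{"method": "apply_moves", "body": {
  "rows": [
    [0.38,-0.98,0.03,0,0,-0.006],
    [0.38,-0.98,0.03,0,0,-0.006],
    [0.38,-0.98,0.03,0,0,-0.006],
    [0.38,-0.98,0.03,0,0,-0.006],
    [0.38,-0.98,0.03,0,0,-0.006]
  ],
  "claw": 0.6
}}

```text
clock: 12.12
tcp_pos: [0.5778, -0.248, 0.2307]
orientation: [0.557, -3.086, 0.002]
contact_force: [0.1, 0.3, -0.7]
grip_width: 0.0511
gripper_force: 0.0
```

Emit:
{"method": "apply_moves", "body": {
  "rows": [
    [0.118,-0.305,0.01,0,0,0],
    [0.118,-0.305,0.01,0,0,0],
    [0.118,-0.305,0.01,0,0,0]
  ]
}}

```text
clock: 12.5
tcp_pos: [0.5791, -0.3252, 0.2284]
orientation: [0.565, -3.086, -0.001]
contact_force: [0.2, 0.6, -0.4]
grip_width: 0.0511
gripper_force: 0.0
```

Run:
```python
from h import *
st();f=r.grab_frame("wrist");save(f,"w9.png")
for n,z in(("caddy",0),("pulley",.046),("keyway",.04)):
    for d in r.landmark_of(f,n)[:2]: print(n,np.round(d["point"],1),d["conf"],np.round(onz(f,d["point"],z),4))
for d in r.outline_of(f,"pulley")[:2]: print(np.round(d["rect"]),d["conf"])
cv2.imwrite("pics/w9b.png",cv2.resize(cv2.imread("pics/w9.png"),(800,600),interpolation=cv2.INTER_CUBIC))
```

```text
t 12.5 p [ 0.5791 -0.3252  0.2284] y [-0.354  0.935  0.002] z [-0.004  0.    -1.   ] F [ 0.2  0.6 -0.4] M [0.03 0.02 0.  ] w 0.0511 g 0.0 j [ 0.1   0.49  0.45  1.61 -0.23  1.1   2.54]
pulley [199.8 323.1] 0.93 [ 0.7719 -0.3232  0.046 ]
pulley [251.1 164.2] 0.67 [ 0.5743 -0.3331  0.046 ]
keyway [217.8 336.7] 0.68 [ 0.7875 -0.2964  0.04  ]
keyway [370.2  52.6] 0.64 [ 0.4358 -0.2655  0.04  ]
[232. 121.  43.  81.] 0.92
[190. 278.  57.  73.] 0.83
```

View pics/w9b.png

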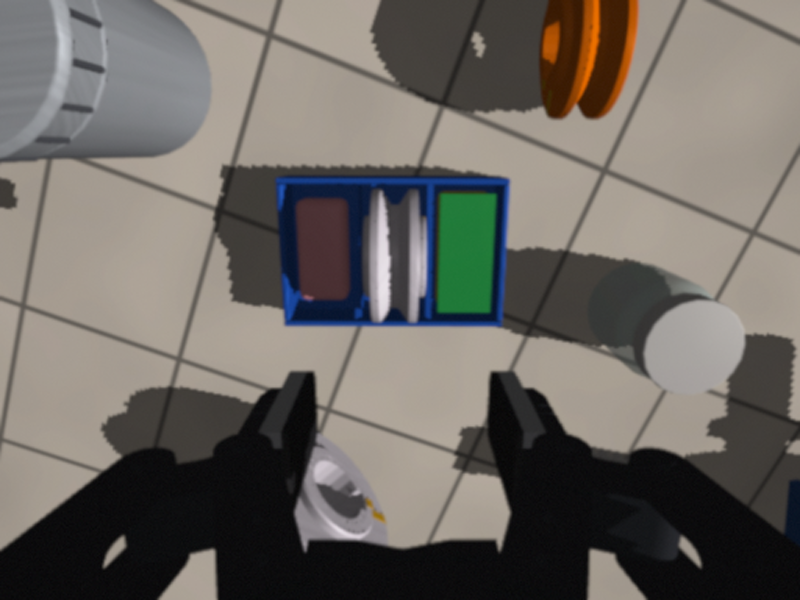

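Wrist view: the caddy spans (277–508, 179–325) in the enlarged picture with the small grey pulley in its middle compartment at (395,255). The large grey one at (340,490) and the orange one at (590,50) are the look-alikes.

```bash
cat >> h.py <<'E'
def circ(f,cols,axis,lat):
    pass
E
python3 - <<'E'
from h import *
f=r.grab_frame("wrist");st()
C=[onz(f,np.array(c)/1.5625,.036) for c in[(277,179),(508,179),(500,325),(286,325)]]
print("caddy centre",np.mean(C,0),"sizes",np.linalg.norm(C[1]-C[0]),np.linalg.norm(C[2]-C[1]),"y az",[np.degrees(np.arctan2(*(d[1::-1]))) for d in (C[1]-C[0],C[2]-C[3])])
g=f["pixels"].astype(int)
sat=g.max(2)-g.min(2)
for c in(242,263): print(c,"top",[(y,g[y,c].tolist()) for y in range(114,128,1)],"\nbot",[(y,g[y,c].tolist()) for y in range(196,212,1)])
m=[d for d in r.outline_of(f,"pulley")][0]["pixels"]
ys=np.where(m.any(1))[0];print(ys.min(),ys.max(),"cols",np.where(m.any(0))[0][[0,-1]])
E
```

```text
t 12.8 p [ 0.5803 -0.3232  0.2294] y [-0.358  0.934  0.001] z [-0.002  0.    -1.   ] F [-0.1 -0.6  0.2] M [ 0.01 -0.04  0.02] w 0.0514 g 0.0 j [ 0.1   0.49  0.45  1.61 -0.23  1.1   2.54]
caddy centre [ 0.57697383 -0.33008463  0.036     ] sizes 0.14753806199785519 0.0984220988068127 y az [np.float64(111.03948573927451), np.float64(111.03884619579179)]
242 top [(114, [16, 44, 97]), (115, [14, 32, 67]), (116, [12, 28, 58]), (117, [17, 28, 57]), (118, [34, 40, 59]), (119, [70, 69, 79]), (120, [113, 109, 115]), (121, [132, 126, 133]), (122, [145, 139, 145]), (123, [167, 160, 166]), (124, [181, 173, 180]), (125, [189, 181, 188]), (126, [195, 186, 193]), (127, [197, 189, 196])] 
bot [(196, [221, 214, 220]), (197, [219, 211, 219]), (198, [215, 206, 214]), (199, [208, 199, 207]), (200, [194, 186, 194]), (201, [160, 155, 163]), (202, [110, 111, 129]), (203, [62, 77, 128]), (204, [36, 65, 136]), (205, [84, 94, 141]), (206, [151, 145, 149]), (207, [172, 162, 152]), (208, [175, 164, 153]), (209, [174, 164, 153]), (210, [174, 164, 153]), (211, [173, 164, 153])]
263 top [(114, [21, 57, 127]), (115, [15, 40, 92]), (116, [13, 30, 64]), (117, [23, 32, 58]), (118, [47, 49, 63]), (119, [68, 66, 71]), (120, [80, 76, 79]), (121, [86, 82, 85]), (122, [94, 90, 94]), (123, [101, 97, 101]), (124, [105, 100, 105]), (125, [110, 105, 109]), (126, [113, 108, 113]), (127, [116, 111, 116])] 
bot [(196, [163, 157, 165]), (197, [163, 156, 163]), (198, [161, 155, 162]), (199, [158, 152, 159]), (200, [155, 148, 155]), (201, [151, 144, 151]), (202, [139, 135, 146]), (203, [104, 109, 138]), (204, [60, 80, 138]), (205, [67, 84, 141]), (206, [125, 126, 143]), (207, [161, 154, 148]), (208, [171, 162, 151]), (209, [171, 162, 150]), (210, [172, 162, 151]), (211, [172, 163, 150])]
0 73 cols [344 406]
```

Run:
```python
from h import *
from scipy.optimize import least_squares
f=r.grab_frame("wrist");p,q=pose()
g=f["pixels"].astype(float).mean(2)
ed=[]
for c in(242,263):
    t=np.gradient(g[110:130,c]).clip(0);b=(-np.gradient(g[192:205,c])).clip(0)
    ed.append(((c,110+(np.arange(20)*t**2).sum()/(t**2).sum()),(c,192+(np.arange(13)*b**2).sum()/(b**2).sum())))
print(ed)
A=np.radians(110.7);ay=np.array([np.cos(A),np.sin(A),0]);ax=np.array([np.sin(A),-np.cos(A),0])
def res(v,z=.046):
    o=v[0]*ax+np.array([0,0,z if len(v)<2 else v[1]]);out=[]
    for e in ed:
        for px in e:
            E,d=ray(f,px);n=np.cross(d,ay);n/=np.linalg.norm(n);out.append(abs((E-o)@n)-.0425)
    return np.array(out)*1e3
for s in(least_squares(res,[.6]),least_squares(res,[.6,.046])): print(s.x,s.fun)
mid=onz(f,(np.mean([242,263]),160),.088);print("axial coordinate of rim mid",mid@ay,"caddy centre",np.array([.5770,-.3301,0])@ay,"x",np.array([.5770,-.3301,0])@ax)
# edges of rim columns
print(g[150:170,225:285].mean(0).astype(int).tolist())
```

```text
[((242, np.float64(119.28514343705261)), (242, np.float64(202.72452238643316))), ((263, np.float64(117.01627900850829)), (263, np.float64(203.25011187684598)))]
[0.41848247] [-1.47930629 -0.57220057  0.7922226  -0.14838081]
[0.39883415 0.38032044] [ 0.01897265  0.00325101 -0.01849399 -0.00374678]
axial coordinate of rim mid -0.5117647364315399 caddy centre -0.5127450594375705 x 0.4230691598573006
[30, 30, 31, 30, 32, 43, 57, 67, 70, 85, 118, 145, 155, 158, 166, 189, 213, 221, 223, 223, 223, 214, 180, 124, 83, 73, 72, 71, 68, 63, 60, 61, 61, 61, 66, 92, 135, 165, 174, 178, 185, 187, 176, 164, 167, 179, 165, 116, 81, 72, 60, 41, 36, 41, 50, 61, 68, 70, 70, 70]
```

```bash
cat >> h.py <<'E'
PC=np.array([.5729,-.3308,.046]);CA=np.radians(110.7)
def gr(c,yaz,th,rad,dx=0):
    """tool pose gripping pulley at centre c, bore axis azimuth yaz(rad)=tool y, lean th deg from up towards -x side, tip radius rad"""
    y=np.array([np.cos(yaz),np.sin(yaz),0]);X=np.cross(y,[0,0,1.]);t=np.radians(th)
    u=np.cos(t)*np.array([0,0,1.])-np.sin(t)*X
    q=R.from_matrix(np.c_[np.cross(y,-u),y,-u]);return c+u*rad+q.apply([dx,0,0]),q
def gerr(c,yaz,th,rad):
    st();p,q=pose();P,Q=gr(c,yaz,th,rad);print("err mm (tool)",np.round(1e3*Q.inv().apply(p-P),1),"deg",np.round(np.degrees((Q.inv()*q).as_rotvec()),1))
E
python3 - <<'E'
from h import *
for th in(35,):
    plan(gr(PC,CA,th,.10),gr(PC,CA,th,.028))
E
```

```text
[0.265, -0.014, 0.407, 0.001, -0.39, 0.002] rows 4
[-0.0, -0.0, 0.288, 0.0, 0.0, 0.0] rows 2
```

Emit:
{"method": "apply_moves", "body": {
  "rows": [
    [0.265,-0.014,0.2,0,-0.39,0],
    [0.265,-0.014,0.407,0,-0.39,0],
    [0.265,-0.014,0.407,0,-0.39,0],
    [0.265,-0.014,0.407,0,-0.39,0],
    [0.265,-0.014,0.407,0,-0.39,0]
  ]
}}

```text
clock: 13.52
tcp_pos: [0.5153, -0.3496, 0.1149]
orientation: [-0.489, 2.625, 0.156]
contact_force: [-0.6, -0.5, -1.9]
grip_width: 0.0512
gripper_force: 0.0
```

Run:
```python
from h import *
gerr(PC,CA,35,.10);plan(gr(PC,CA,35,.028))
```

```text
t 13.53 p [ 0.5153 -0.3496  0.1149] y [-0.366  0.93   0.026] z [ 0.422  0.191 -0.886] F [-0.6 -0.5 -1.9] M [-0.23  0.55  0.02] w 0.0512 g 0.0 j [ 1.11  0.53 -0.5   1.93 -0.36  0.54  2.93]
err mm (tool) [10.1  2.8  8.9] deg [-1.7  7.5  0.1]
[-0.073, -0.018, 0.245, 0.019, -0.083, -0.001] rows 2
```

Run:
```python
from h import *
plan(gr(PC,CA,26,.06),gr(PC,CA,26,.028))
```

```text
[-0.094, -0.015, 0.116, 0.019, 0.017, 0.0] rows 1
[0.0, 0.0, 0.128, 0.0, 0.0, 0.0] rows 1
```

Emit:
{"method": "apply_moves", "body": {
  "rows": [
    [-0.094,-0.015,0.116,0.019,0.017,0],
    [-0.094,-0.015,0.116,0.019,0.017,0],
    [-0.094,-0.015,0.116,0.019,0.017,0]
  ]
}}

```text
clock: 13.9
tcp_pos: [0.5484, -0.3406, 0.1]
orientation: [-0.485, 2.652, 0.11]
contact_force: [-0.0, -0.3, -0.1]
grip_width: 0.0514
gripper_force: 0.0
```

Run:
```python
from h import *
gerr(PC,CA,26,.06);plan(gr(PC,CA,26,.028))
```

```text
t 13.9 p [ 0.5484 -0.3406  0.1   ] y [-0.354  0.935 -0.001] z [ 0.408  0.154 -0.9  ] F [-0.  -0.3 -0.1] M [-0.11  0.46 -0.  ] w 0.0514 g 0.0 j [ 0.99  0.55 -0.44  1.91 -0.32  0.49  2.83]
err mm (tool) [ 0.  -0.5 -0.1] deg [ 0.   0.2 -0. ]
[-0.0, 0.002, 0.128, -0.0, -0.002, 0.0] rows 1
```

Emit:
{"method": "apply_moves", "body": {
  "rows": [
    [0,0.002,0.07,0,0,0],
    [0,0.002,0.128,0,0,0],
    [0,0.002,0.128,0,0,0]
  ]
}}

```text
clock: 14.28
tcp_pos: [0.5614, -0.3334, 0.0693]
orientation: [-0.487, 2.653, 0.114]
contact_force: [0.4, 0.2, 0.0]
grip_width: 0.0514
gripper_force: 0.0
```

Emit:
{"method": "apply_moves", "body": {
  "rows": [
    [0,0,0,0,0,0],
    [0,0,0,0,0,0],
    [0,0,0,0,0,0],
    [0,0,0,0,0,0]
  ],
  "claw": 0,
  "newtons": 60
}}

```text
clock: 14.78
tcp_pos: [0.5615, -0.3356, 0.0715]
orientation: [-0.484, 2.651, 0.109]
contact_force: [0.4, -1.4, 0.0]
grip_width: 0.0264
gripper_force: 61.1
```

Run:
```python
from h import *
gerr(PC,CA,26,.028)
p,q=pose();plan((p+[0,0,.12],q))
```

```text
t 14.78 p [ 0.5615 -0.3356  0.0715] y [-0.353  0.936 -0.001] z [ 0.409  0.153 -0.9  ] F [ 0.4 -1.4  0. ] M [-0.34  0.28 -0.09] w 0.0264 g 61.1 j [ 0.96  0.6  -0.44  1.91 -0.31  0.43  2.83]
err mm (tool) [-0.1 -0.5 -0.3] deg [ 0.1  0.1 -0. ]
[-0.209, -0.001, -0.432, 0.0, 0.0, 0.0] rows 2
```

Emit:
{"method": "apply_moves", "body": {
  "rows": [
    [-0.1,0,-0.2,0,0,0],
    [-0.209,0,-0.432,0,0,0],
    [-0.25,0,-0.52,0,0,0],
    [-0.25,0,-0.52,0,0,0]
  ]
}}

```text
clock: 15.28
tcp_pos: [0.5614, -0.3356, 0.2171]
orientation: [-0.486, 2.65, 0.107]
contact_force: [0.0, -0.1, -4.2]
grip_width: 0.0263
gripper_force: 61.8
```

Run:
```python
from h import *
st();f=r.grab_frame("wrist");save(f,"w10.png")
g=f["pixels"].astype(int)
for d in r.outline_of(f,"pulley")[:2]:
    m=d["pixels"];print(d["conf"],np.round(d["rect"]),[(c,int(np.where(m[:,c])[0].min())) for c in range(225,292,6) if m[:,c].any()])
for c in(240,244,268,272): print(c,[(y,g[y,c].tolist()) for y in range(96,170,3)])
plan(gr(END-.06*drive()[0]+np.array([0,0,.16]),YAW,-10,.028))
```

```text
t 15.28 p [ 0.5614 -0.3356  0.2171] y [-0.354  0.935 -0.004] z [ 0.41   0.151 -0.899] F [ 0.  -0.1 -4.2] M [-0.38  0.85  0.05] w 0.0263 g 61.8 j [ 0.95  0.4  -0.42  1.82 -0.32  0.7   2.74]
0.91 [159. 194.  62.  91.] []
0.68 [217. 153.  80. 157.] [(225, 184), (231, 153), (237, 153), (243, 158), (249, 167), (255, 171), (261, 170), (267, 161), (273, 154), (279, 154), (285, 159), (291, 185)]
240 [(96, [24, 61, 134]), (99, [27, 72, 159]), (102, [27, 71, 156]), (105, [26, 70, 154]), (108, [28, 73, 161]), (111, [28, 71, 157]), (114, [27, 71, 156]), (117, [27, 72, 160]), (120, [25, 70, 156]), (123, [18, 47, 106]), (126, [13, 30, 63]), (129, [15, 30, 64]), (132, [13, 29, 62]), (135, [13, 30, 62]), (138, [14, 30, 62]), (141, [14, 30, 62]), (144, [21, 58, 126]), (147, [157, 154, 167]), (150, [200, 189, 176]), (153, [191, 180, 168]), (156, [102, 97, 94]), (159, [71, 68, 70]), (162, [70, 67, 70]), (165, [70, 66, 69]), (168, [71, 68, 71])]
244 [(96, [12, 29, 63]), (99, [15, 33, 71]), (102, [12, 30, 63]), (105, [17, 41, 91]), (108, [15, 33, 72]), (111, [12, 29, 63]), (114, [16, 36, 78]), (117, [13,
[... 817 characters left out ...]
(156, [199, 188, 175]), (159, [161, 152, 143]), (162, [81, 77, 78]), (165, [70, 67, 70]), (168, [71, 68, 71])]
272 [(96, [11, 29, 62]), (99, [12, 29, 63]), (102, [13, 29, 63]), (105, [11, 29, 62]), (108, [12, 29, 63]), (111, [13, 29, 63]), (114, [13, 30, 63]), (117, [14, 30, 63]), (120, [11, 29, 63]), (123, [13, 31, 64]), (126, [12, 29, 63]), (129, [14, 31, 66]), (132, [15, 30, 62]), (135, [10, 28, 61]), (138, [13, 29, 62]), (141, [13, 30, 62]), (144, [23, 56, 121]), (147, [140, 142, 165]), (150, [197, 187, 175]), (153, [180, 170, 159]), (156, [80, 76, 77]), (159, [70, 67, 70]), (162, [72, 68, 71]), (165, [73, 69, 73]), (168, [75, 71, 74])]
[-0.278, 1.574, -0.161, 0.128, 0.325, 0.916] rows 9
```

Run:
```python
from h import *
from scipy.optimize import brentq
f=r.grab_frame("wrist");p,q=pose();g=f["pixels"].astype(float).mean(2);rb=f["pixels"].astype(float)
P,Q=gr(PC,CA,26,.028);ax=np.cross([np.cos(CA),np.sin(CA),0],[0,0,1.])
for c in(232,234,236,275,277,279):
    s=g[140:162,c];d=(-np.gradient(s)).clip(0);i=d.argmax();sl=slice(max(i-2,0),i+3);y=140+(np.arange(22)[sl]*d[sl]).sum()/d[sl].sum()
    E,dd=ray(f,(c,y));E=q.inv().apply(E-p);dd=q.inv().apply(dd)
    cen=lambda e:np.array([.0001,.0005,.0283])+e*Q.inv().apply(ax)
    n=np.cross(dd,[0,1,0]);n/=np.linalg.norm(n)
    fn=lambda e:abs((E-cen(e))@n)-.0425
    e=brentq(fn,-.012,.012) if fn(-.012)*fn(.012)<0 else None
    print(c,round(y,2),e,fn(0)*1e3,None if e is None else np.round(cen(e)*1e3,2))
print(Q.inv().apply(ax))
```

```text
232 153.95 0.0010085820741097123 -0.8198250268080798 [-0.81  0.5  28.74]
234 153.87 0.0009519829659318593 -0.7739587525317226 [-0.76  0.5  28.72]
236 153.86 0.0009414098541613656 -0.7653887619415225 [-0.75  0.5  28.71]
275 153.84 0.0008905559795984903 -0.7241612435082632 [-0.7   0.5  28.69]
277 153.7 0.0007930301163583744 -0.6450588303607147 [-0.61  0.5  28.65]
279 153.55 0.0006901438206712799 -0.5615549529003825 [-0.52  0.5  28.6 ]
[-8.98794046e-01 -6.92519659e-17  4.38371147e-01]
```

Emit:
{"method": "apply_moves", "body": {
  "rows": [
    [-0.05,0.2,-0.1,0.016,0.04,0.11],
    [-0.16,0.93,-0.14,0.07,0.17,0.53],
    [-0.16,0.93,-0.14,0.07,0.17,0.53],
    [-0.16,0.93,-0.14,0.07,0.17,0.53],
    [-0.16,0.93,-0.14,0.07,0.17,0.53]
  ]
}}

```text
clock: 16.05
tcp_pos: [0.4968, -0.1093, 0.262]
orientation: [0.591, 2.918, 0.154]
contact_force: [0.5, -1.3, -4.3]
grip_width: 0.0264
gripper_force: 61.8
```

```bash
cat >> h.py <<'E'
def on(y,th,dz=0,dx=.0007,rad=.0287,side=0):
    """tool pose with pulley centre at shaft coord y (m from free end, negative in front)"""
    a,x,z=drive(0);return gr(END+a*y+x*side+np.array([0,0,dz]),YAW,th,rad,dx)
E
python3 - <<'E'
from h import *
st();plan(on(-.065,-25,.06))
E
```

```text
t 16.05 p [ 0.4968 -0.1093  0.262 ] y [0.377 0.917 0.132] z [ 0.176  0.069 -0.982] F [ 0.5 -1.3 -4.3] M [-0.14  0.31 -0.01] w 0.0264 g 61.8 j [ 0.45  0.11 -0.31  2.   -0.08  0.87  1.36]
[0.411, 0.454, 0.341, 0.016, 0.322, 0.444] rows 5
```

Emit:
{"method": "apply_moves", "body": {
  "rows": [
    [0.411,0.454,0.2,0.016,0.322,0.444],
    [0.411,0.454,0.341,0.016,0.322,0.444],
    [0.411,0.454,0.341,0.016,0.322,0.444],
    [0.411,0.454,0.341,0.016,0.322,0.444],
    [0.411,0.454,0.341,0.016,0.322,0.444]
  ]
}}

```text
clock: 16.68
tcp_pos: [0.4626, 0.0383, 0.1784]
orientation: [-1.401, -2.365, -0.311]
contact_force: [-0.1, -0.8, -3.5]
grip_width: 0.0263
gripper_force: 61.9
```

```bash
cat >> h.py <<'E'
def oerr(*a,**k):
    st();p,q=pose();P,Q=on(*a,**k);A,X,Z=drive(0);d=1e3*(p-P);print("err mm along,x,z",np.round([d@A,d@X,d@Z],1),"deg tool",np.round(np.degrees((Q.inv()*q).as_rotvec()),1))
E
python3 - <<'E'
from h import *
oerr(-.065,-25,.06);plan(on(-.065,-40,.06))
E
```

```text
t 16.68 p [0.4626 0.0383 0.1784] y [ 0.877  0.48  -0.   ] z [-0.204  0.371 -0.906] F [-0.1 -0.8 -3.5] M [-0.82 -0.41  0.03] w 0.0263 g 61.9 j [ 0.31  0.37 -0.34  1.95 -0.3   1.07  0.66]
err mm along,x,z [-0.2  3.1 -0.9] deg tool [ 0.   0.  -0.1]
[-0.017, 0.001, 0.005, -0.001, 0.166, 0.001] rows 2
```

Emit:
{"method": "apply_moves", "body": {
  "rows": [
    [-0.02,0,0,0,0.28,0],
    [-0.02,0,0,0,0.28,0],
    [-0.02,0,0,0,0.28,0],
    [-0.02,0,0,0,0.28,0]
  ]
}}

```text
clock: 17.18
tcp_pos: [0.4651, 0.033, 0.1759]
orientation: [-1.188, -2.006, -0.556]
contact_force: [0.4, 0.2, -2.9]
grip_width: 0.0265
gripper_force: 62.0
```

Run:
```python
from h import *
oerr(-.065,-50,.06);plan(on(-.065,-50,.06))
f=r.grab_frame("side");save(f,"s2.png")
a,x,z=drive(0)
for c in[np.linalg.norm(proj(f,END-.065*a+[0,0,.06])[0]),]: print(proj(f,np.array([END-.065*a+[0,0,.06],END])))
for n in("pulley","keyway"):
    for d in r.landmark_of(f,n)[:4]: print(n,np.round(d["point"],1),d["conf"])
```

```text
t 17.18 p [0.4651 0.033  0.1759] y [0.877 0.48  0.001] z [-0.368  0.673 -0.642] F [ 0.4  0.2 -2.9] M [-1.33 -0.74  0.01] w 0.0265 g 62.0 j [ 0.47  0.61 -0.36  1.81 -0.49  1.35  0.88]
err mm along,x,z [-0.6 -1.1  3.9] deg tool [ 0.   0.1 -0.1]
[-0.015, 0.002, 0.007, -0.0, -0.001, 0.001] rows 1
[[184.68043196 163.01431976]
 [196.77999252 167.59790434]]
pulley [183.2 162. ] 0.63
pulley [250.  262.7] 0.58
keyway [179.7 156. ] 0.88
keyway [249.3 262. ] 0.67
keyway [351.9 205.6] 0.58
```

Run:
```python
from h import *
plan(on(-.05,-50,0),on(-.01,-50,0),on(.014,-50,0))
```

```text
[-0.21, 0.057, 0.164, -0.001, 0.001, 0.004] rows 2
[0.0, 0.16, 0.0, 0.0, 0.0, 0.0] rows 1
[-0.0, 0.096, -0.0, 0.0, 0.0, 0.0] rows 1
```

Emit:
{"method": "apply_moves", "body": {
  "rows": [
    [-0.21,0.057,0.164,0,0,0.002],
    [-0.21,0.057,0.164,0,0,0.002],
    [-0.21,0.057,0.164,0,0,0.002]
  ]
}}

```text
clock: 17.7
tcp_pos: [0.4793, 0.0396, 0.1134]
orientation: [-1.187, -2.009, -0.556]
contact_force: [-0.1, 0.1, -2.5]
grip_width: 0.0263
gripper_force: 62.0
```

Run:
```python
from h import *
oerr(-.05,-50,0);plan(on(-.02,-50,0),on(-.01,-50,0))
```

```text
t 17.7 p [0.4793 0.0396 0.1134] y [0.876 0.482 0.002] z [-0.368  0.672 -0.643] F [-0.1  0.1 -2.5] M [-1.31 -0.7  -0.03] w 0.0263 g 62.0 j [ 0.45  0.72 -0.35  1.8  -0.47  1.26  0.91]
err mm along,x,z [ 0.  -0.1  1.4] deg tool [ 0.  -0.  -0.2]
[-0.005, 0.12, 0.003, -0.0, 0.0, 0.002] rows 1
[0.0, 0.04, 0.0, 0.0, 0.0, 0.0] rows 1
```

Emit:
{"method": "apply_moves", "body": {
  "rows": [
    [-0.005,0.08,0.003,0,0,0.002],
    [-0.005,0.14,0.003,0,0,0.002],
    [-0.005,0.15,0.003,0,0,0.002]
  ]
}}

```text
clock: 18.08
tcp_pos: [0.5139, 0.0581, 0.1118]
orientation: [-1.189, -2.009, -0.556]
contact_force: [0.3, -0.6, -5.0]
grip_width: 0.0261
gripper_force: 62.1
```

Run:
```python
from h import *
oerr(-.012,-50,0);plan(on(-.005,-50,0),on(.014,-50,0))
```

```text
t 18.07 p [0.5139 0.0581 0.1118] y [0.877 0.481 0.002] z [-0.366  0.672 -0.644] F [ 0.3 -0.6 -5. ] M [-1.37 -0.75 -0.02] w 0.0261 g 62.1 j [ 0.41  0.75 -0.36  1.73 -0.48  1.26  0.86]
err mm along,x,z [ 1.2  0.3 -0.1] deg tool [-0.  -0.1 -0.1]
[0.001, 0.023, 0.0, 0.0, 0.001, 0.001] rows 1
[-0.0, 0.076, -0.0, 0.0, 0.0, 0.0] rows 1
```

Emit:
{"method": "apply_moves", "body": {
  "rows": [
    [0,0.03,0,0,0,0],
    [0,0.055,0,0,0,0],
    [0,0.055,0,0,0,0]
  ]
}}

```text
clock: 18.45
tcp_pos: [0.525, 0.0641, 0.1113]
orientation: [-1.19, -2.006, -0.556]
contact_force: [-0.2, 1.2, 0.5]
grip_width: 0.0263
gripper_force: 62.3
```

Run:
```python
from h import *
oerr(.003,-50,0);plan(on(.014,-50,0))
```

```text
t 18.45 p [0.525  0.0641 0.1113] y [0.878 0.479 0.   ] z [-0.367  0.672 -0.643] F [-0.2  1.2  0.5] M [-0.35 -0.42 -0.16] w 0.0263 g 62.3 j [ 0.39  0.76 -0.36  1.71 -0.49  1.27  0.85]
err mm along,x,z [-1.1  0.4 -0.7] deg tool [-0. -0. -0.]
[0.003, 0.049, -0.001, 0.0, 0.0, 0.0] rows 1
```

Emit:
{"method": "apply_moves", "body": {
  "rows": [
    [0.003,0.025,-0.001,0,0,0],
    [0.003,0.046,-0.001,0,0,0],
    [0.003,0.046,-0.001,0,0,0]
  ]
}}

```text
clock: 18.82
tcp_pos: [0.5349, 0.0695, 0.1115]
orientation: [-1.191, -2.007, -0.555]
contact_force: [0.5, 2.0, -1.8]
grip_width: 0.0263
gripper_force: 62.1
```

Run:
```python
from h import *
oerr(.014,-50,0)
f=r.grab_frame("wrist");save(f,"w11.png")
for n in("pulley","keyway","shaft_end"):
    for d in r.landmark_of(f,n)[:2]: print(n,np.round(d["point"],1),d["conf"])
g=f["pixels"].astype(int);yl=(g[...,0]-g[...,2]>70)&(g[...,1]-g[...,2]>40)
n,l,s,c=cv2.connectedComponentsWithStats(yl.astype(np.uint8))
for i in range(1,n):
    if s[i,4]>8: print("yellow",s[i],np.round(c[i],1))
```

```text
t 18.82 p [0.5349 0.0695 0.1115] y [ 0.878  0.479 -0.   ] z [-0.367  0.672 -0.643] F [ 0.5  2.  -1.8] M [-0.74 -0.52 -0.05] w 0.0263 g 62.1 j [ 0.38  0.77 -0.36  1.68 -0.49  1.27  0.84]
err mm along,x,z [-0.9  0.3 -0.5] deg tool [-0.  -0.1  0. ]
pulley [253.3 229.5] 0.68
pulley [330.6 212.8] 0.53
keyway [255.7 194.8] 0.84
yellow [230 154   8   3  21] [233.3 155. ]
yellow [275 154   8   3  23] [278.3 155. ]
yellow [506 176   6  11  53] [508.9 180.5]
yellow [387 194  12   9  84] [392.5 197.7]
yellow [300 199  62  16 907] [330.4 206.5]
```

Run:
```python
from h import *
import glob
f=r.grab_frame("wrist");p,q=pose()
for al in(70,75,80,85,90,95,99):
    a=np.radians(al);P=[]
    for rr,y in((.0425,-.014),(.0425,.014),(.03,.014)):
        P.append(p+q.apply([-.0007+rr*np.sin(a),y,.0287-rr*np.cos(a)]))
    print(al,np.round(proj(f,np.array(P)),1).tolist())
im=cv2.imread("pics/w11.png");
for y in range(150,166,2): print(y,im[y,224:242:2,::-1].tolist())
```

```text
70 [[229.5, 165.6], [287.3, 165.7], [285.9, 186.7]]
75 [[230.0, 162.0], [286.7, 162.0], [285.5, 183.9]]
80 [[230.6, 159.0], [286.1, 159.1], [285.2, 181.6]]
85 [[231.1, 156.8], [285.5, 156.8], [284.8, 179.8]]
90 [[231.6, 155.2], [284.9, 155.3], [284.4, 178.4]]
95 [[232.2, 154.3], [284.4, 154.4], [284.0, 177.4]]
99 [[232.6, 154.1], [283.9, 154.1], [283.7, 177.0]]
150 [[155, 147, 137], [155, 146, 137], [155, 147, 137], [155, 147, 137], [156, 146, 137], [156, 146, 136], [156, 147, 136], [154, 146, 135], [153, 146, 135]]
152 [[155, 147, 137], [155, 146, 137], [156, 147, 137], [156, 148, 138], [155, 146, 136], [156, 146, 135], [156, 146, 135], [155, 147, 135], [154, 147, 136]]
154 [[155, 146, 136], [155, 147, 137], [155, 147, 136], [169, 148, 117], [180, 151, 95], [181, 151, 93], [180, 151, 97], [175, 161, 142], [157, 149, 140]]
156 [[155, 147, 137], [156, 147, 136], [158, 146, 129], [161, 130, 69], [170, 128, 20], [170, 128, 19], [172, 133, 52], [183, 166, 154], [165, 158, 158]]
158 [[156, 147, 137], [156, 146, 134], [164, 144, 108], [124, 113, 102], [150, 139, 135], [156, 146, 142], [162, 152, 149], [181, 173, 178], [167, 160, 165]]
160 [[155, 146, 136], [152, 142, 130], [142, 130, 119], [185, 177, 183], [196, 188, 193], [197, 189, 196], [199, 191, 198], [184, 176, 183], [167, 160, 166]]
162 [[156, 147, 135], [152, 142, 131], [150, 141, 139], [189, 181, 188], [194, 186, 194], [197, 189, 196], [198, 189, 197], [179, 171, 178], [165, 158, 165]]
164 [[156, 147, 135], [153, 144, 133], [159, 150, 150], [189, 181, 188], [192, 183, 191], [193, 184, 191], [193, 184, 191], [175, 167, 174], [163, 156, 162]]
```

Paint marks at (233,155) and (278,155) put the keyway about 86° from the tool axis, so it is about 36° from straight up now, as planned. Release on the nose, swing the tool back and regrip.

Emit:
{"method": "apply_moves", "body": {
  "rows": [
    [0,0,0,0,0,0],
    [0,0,0,0,0,0],
    [0,0,0,0,0,0],
    [0,0,-0.1,0,0,0],
    [0,0,-0.16,0,0,0]
  ],
  "claw": 0.58
}}

```text
clock: 19.7
tcp_pos: [0.5499, 0.0413, 0.1378]
orientation: [-1.192, -2.007, -0.555]
contact_force: [0.6, -0.6, -0.1]
grip_width: 0.0495
gripper_force: 0.0
```

Run:
```python
from h import *
st();plan(on(.014,-5,0,rad=.075),on(.014,14,0,rad=.068))
f=r.grab_frame("wrist");save(f,"w12.png")
for n in("pulley","keyway"):
    for d in r.landmark_of(f,n)[:2]: print(n,np.round(d["point"],1),d["conf"])
```

```text
t 19.7 p [0.5499 0.0413 0.1378] y [ 0.878  0.478 -0.   ] z [-0.366  0.672 -0.644] F [ 0.6 -0.6 -0.1] M [-0.68 -0.42  0.03] w 0.0495 g 0.0 j [ 0.4   0.76 -0.34  1.62 -0.47  1.36  0.82]
[0.215, 0.005, 0.07, 0.0, -0.499, -0.001] rows 5
[0.088, -0.0, 0.044, 0.0, -0.211, -0.0] rows 2
pulley [254.8 208.2] 0.56
keyway [254.9 176.7] 0.95
```

Emit:
{"method": "apply_moves", "body": {
  "rows": [
    [0.03,0.005,-0.01,0,-0.11,0],
    [0.07,0.005,-0.01,0,-0.22,0],
    [0.13,0.005,0.01,0,-0.34,0],
    [0.215,0.005,0.06,0,-0.5,0],
    [0.215,0.005,0.06,0,-0.5,0]
  ]
}}

```text
clock: 20.48
tcp_pos: [0.5262, 0.0888, 0.1702]
orientation: [-1.554, -2.647, -0.069]
contact_force: [0.1, -0.4, 0.6]
grip_width: 0.0495
gripper_force: 0.0
```

Run:
```python
from h import *
st();plan(on(.014,14,0,rad=.068))
```

```text
t 20.48 p [0.5262 0.0888 0.1702] y [0.873 0.487 0.002] z [-0.039  0.075 -0.996] F [ 0.1 -0.4  0.6] M [-0.12 -0.02  0.03] w 0.0495 g 0.0 j [-0.07  0.34 -0.21  1.92 -0.02  0.9   0.26]
[0.067, -0.002, 0.051, 0.002, -0.209, 0.005] rows 2
```

Emit:
{"method": "apply_moves", "body": {
  "rows": [
    [0.067,-0.002,0.02,0,-0.209,0.005],
    [0.067,-0.002,0.051,0,-0.209,0.005],
    [0.067,-0.002,0.051,0,-0.209,0.005]
  ]
}}

```text
clock: 20.85
tcp_pos: [0.5165, 0.1029, 0.1562]
orientation: [1.493, 2.522, -0.184]
contact_force: [-0.2, -0.6, 0.2]
grip_width: 0.0496
gripper_force: 0.0
```

Run:
```python
from h import *
oerr(.014,14,0,rad=.068)
f=r.grab_frame("wrist");save(f,"w13.png");p,q=pose()
g=f["pixels"].astype(int);yl=(g[...,0]-g[...,2]>60)&(g[...,1]-g[...,2]>35)
n,l,s,c=cv2.connectedComponentsWithStats(yl.astype(np.uint8))
for i in range(1,n):
    if s[i,4]>4: print("yellow",s[i],np.round(c[i],1))
a,x,z=drive(0)
C=END+a*.014-np.array([0,0,.0005])
for th in(28,32,36,40,44):
    t=np.radians(th);u=np.cos(t)*z-np.sin(t)*x
    print(th,np.round(proj(f,np.array([C+u*.042-a*.014,C+u*.042+a*.014,C+u*.0204-a*.019])),1).tolist())
for n in("pulley","keyway","shaft_end"):
    for d in r.landmark_of(f,n)[:2]: print(n,np.round(d["point"],1),d["conf"])
im=cv2.imread("pics/w13.png")[90:290,150:370];cv2.imwrite("pics/w13b.png",cv2.resize(im,None,fx=3,fy=3,interpolation=cv2.INTER_CUBIC))
```

```text
t 20.85 p [0.5165 0.1029 0.1562] y [ 0.877  0.481 -0.003] z [ 0.112 -0.21  -0.971] F [-0.2 -0.6  0.2] M [ 0.23  0.15 -0.02] w 0.0496 g 0.0 j [-0.37  0.32 -0.11  2.02  0.37  0.84 -0.23]
err mm along,x,z [-1.   0.9 -2.6] deg tool [ 0.1  0.2 -0.1]
yellow [227 201  10   9  84] [231.8 204.9]
yellow [271 201  10   9  81] [275.9 205. ]
yellow [221 203   3   8  20] [222.  206.5]
yellow [287 203   1   8   8] [287.  206.5]
yellow [294 211  52  18 827] [319.4 219.1]
yellow [368 222  10   9  73] [372.2 225.9]
yellow [457 241  17  20 205] [464.8 250.9]
yellow [ 69 349   8  14  63] [ 72.4 355.3]
28 [[234.3, 214.9], [285.9, 215.1], [228.6, 211.2]]
32 [[234.3, 209.5], [285.9, 209.7], [228.6, 208.8]]
36 [[234.3, 204.1], [285.9, 204.3], [228.6, 206.5]]
40 [[234.4, 198.7], [285.8, 198.9], [228.6, 204.2]]
44 [[234.5, 193.5], [285.7, 193.6], [228.7, 201.9]]
pulley [254.3 206.8] 0.55
keyway [252.3 205.3] 0.69
```

Run:
```python
from h import *
plan(on(.0106,14,-.0005,dx=0,rad=.045),on(.0106,14,-.0005,dx=0,rad=.0285))
```

```text
[0.025, -0.009, 0.082, -0.002, -0.002, -0.007] rows 1
[0.0, -0.0, 0.066, 0.0, 0.0, 0.0] rows 1
```

Run:
```python
from h import *
oerr(.014,14,0,rad=.068);plan(on(.014,14,0,rad=.068));p,q=pose();P,Q=on(.014,14,0,rad=.068);print(P,Q.as_matrix().round(3),p)
plan(on(.0106,14,-.0005,dx=0,rad=.045))
```

```text
t 21.05 p [0.5196 0.0971 0.1575] y [ 0.883  0.47  -0.   ] z [ 0.112 -0.211 -0.971] F [ 0.2 -0.7  0.4] M [ 0.23  0.15 -0.03] w 0.0498 g 0.0 j [-0.36  0.32 -0.11  2.02  0.37  0.84 -0.23]
err mm along,x,z [-1.1  7.5 -1.3] deg tool [0.2 0.2 0.6]
[0.028, 0.004, -0.012, -0.002, -0.002, -0.007] rows 1
[0.51697285 0.10414501 0.15881076] [[-0.465  0.878  0.116]
 [ 0.851  0.479 -0.212]
 [-0.242 -0.    -0.97 ]] [0.51957388 0.09707021 0.15753348]
[0.025, -0.009, 0.082, -0.002, -0.002, -0.007] rows 1
```

Emit:
{"method": "apply_moves", "body": {
  "rows": [
    [0.025,-0.009,0.04,0,0,-0.006],
    [0.025,-0.009,0.082,0,0,-0.006],
    [0.025,-0.009,0.082,0,0,-0.006],
    [0.025,-0.009,0.082,0,0,-0.006]
  ]
}}

```text
clock: 21.55
tcp_pos: [0.5168, 0.0984, 0.136]
orientation: [1.494, 2.52, -0.185]
contact_force: [-0.4, 1.1, -0.4]
grip_width: 0.0498
gripper_force: 0.0
```

Run:
```python
from h import *
K=dict(dx=0,rad=.045)
oerr(.0106,14,-.0005,**K)
r.grab_frame("wrist");oerr(.0106,14,-.0005,**K);f=r.grab_frame("wrist");oerr(.0106,14,-.0005,**K);plan(on(.0106,14,-.0005,dx=0,rad=.0285))
```

```text
t 21.55 p [0.5168 0.0984 0.136 ] y [ 0.877  0.48  -0.003] z [ 0.113 -0.211 -0.971] F [-0.4  1.1 -0.4] M [0.22 0.08 0.01] w 0.0498 g 0.0 j [-0.37  0.34 -0.1   2.04  0.39  0.79 -0.25]
err mm along,x,z [ 0.5 -1.3 -0.2] deg tool [ 0.1  0.2 -0.1]
t 21.6 p [0.5169 0.0986 0.1362] y [ 0.877  0.48  -0.002] z [ 0.113 -0.211 -0.971] F [-0.3 -0.1 -0. ] M [ 0.2   0.1  -0.02] w 0.0499 g 0.0 j [-0.37  0.34 -0.1   2.04  0.39  0.79 -0.25]
err mm along,x,z [ 0.7 -1.5  0. ] deg tool [ 0.1  0.2 -0.1]
t 21.65 p [0.5169 0.0987 0.1363] y [ 0.877  0.48  -0.002] z [ 0.113 -0.211 -0.971] F [ 0.1 -0.5  0.4] M [ 0.19  0.13 -0.  ] w 0.0499 g 0.0 j [-0.37  0.34 -0.1   2.04  0.39  0.79 -0.25]
err mm along,x,z [ 0.7 -1.5  0.2] deg tool [ 0.1  0.1 -0.1]
[-0.006, -0.003, 0.068, -0.001, -0.002, 0.001] rows 1
```

Emit:
{"method": "apply_moves", "body": {
  "rows": [
    [-0.006,-0.003,0.04,0,0,0],
    [-0.006,-0.003,0.068,0,0,0],
    [-0.006,-0.003,0.068,0,0,0]
  ]
}}

```text
clock: 22.02
tcp_pos: [0.5182, 0.093, 0.1191]
orientation: [1.493, 2.521, -0.186]
contact_force: [-0.4, -0.1, -0.6]
grip_width: 0.0498
gripper_force: 0.0
```

Run:
```python
from h import *
oerr(.0106,14,-.0005,dx=0,rad=.0285);plan(on(.0106,14,-.0005,dx=0,rad=.0285))
f=r.grab_frame("wrist");p,q=pose()
g=f["pixels"].astype(int);yl=(g[...,0]-g[...,2]>60)&(g[...,1]-g[...,2]>35)
n,l,s,c=cv2.connectedComponentsWithStats(yl.astype(np.uint8))
for i in range(1,n):
    if s[i,4]>4 and s[i,1]<260: print("yellow",s[i],np.round(c[i],1))
a,x,z=drive(0);C=END+a*.0106-np.array([0,0,.0005])
for th in(32,36,40):
    t=np.radians(th);u=np.cos(t)*z-np.sin(t)*x
    print(th,np.round(proj(f,np.array([C+u*.042-a*.0115,C+u*.042+a*.0115])),1).tolist())
```

```text
t 22.02 p [0.5182 0.093  0.1191] y [ 0.877  0.48  -0.004] z [ 0.112 -0.212 -0.971] F [-0.4 -0.1 -0.6] M [ 0.24  0.13 -0.06] w 0.0498 g 0.0 j [-0.37  0.37 -0.1   2.05  0.41  0.76 -0.26]
err mm along,x,z [-0.9  0.1 -1. ] deg tool [ 0.2  0.1 -0.1]
[-0.0, 0.004, -0.004, -0.002, -0.002, 0.001] rows 1
yellow [220 226   3  11  28] [220.9 231.2]
yellow [227 226  12  12 137] [232.8 231.4]
yellow [284 226  11  12 131] [289.  231.5]
yellow [300 226   2  10  15] [300.7 230. ]
yellow [313 235  59  21 740] [350.3 243.4]
yellow [400 249  12  12 109] [405.7 254.4]
32 [[233.8, 238.0], [287.2, 238.1]]
36 [[233.9, 231.1], [287.2, 231.3]]
40 [[233.9, 224.3], [287.1, 224.5]]
```

Emit:
{"method": "apply_moves", "body": {
  "rows": [
    [0,0.004,-0.004,0,0,0],
    [0,0.004,-0.004,0,0,0],
    [0,0.004,-0.004,0,0,0],
    [0,0.004,-0.004,0,0,0],
    [0,0.004,-0.004,0,0,0]
  ],
  "claw": 0,
  "newtons": 60
}}

```text
clock: 22.7
tcp_pos: [0.52, 0.0945, 0.1215]
orientation: [1.492, 2.52, -0.182]
contact_force: [0.2, 2.1, 5.3]
grip_width: 0.0262
gripper_force: 59.9
```

Run:
```python
from h import *
oerr(.0106,14,-.0005,dx=0,rad=.0285)
f=r.grab_frame("wrist");p,q=pose()
g=f["pixels"].astype(int);yl=(g[...,0]-g[...,2]>60)&(g[...,1]-g[...,2]>35)
n,l,s,c=cv2.connectedComponentsWithStats(yl.astype(np.uint8))
for i in range(1,n):
    if s[i,4]>4 and s[i,1]<260: print("yellow",s[i],np.round(c[i],1))
a,x,z=drive(0);C=END+a*.0106-np.array([0,0,.0005])
for th in(32,36,40):
    t=np.radians(th);u=np.cos(t)*z-np.sin(t)*x
    print(th,np.round(proj(f,np.array([C+u*.042-a*.0115,C+u*.042+a*.0115])),1).tolist())
print("centre in tool",q.inv().apply(C-p)*1e3)
```

```text
t 22.7 p [0.52   0.0945 0.1215] y [ 0.877  0.481 -0.001] z [ 0.114 -0.21  -0.971] F [0.2 2.1 5.3] M [0.19 0.06 0.01] w 0.0262 g 59.9 j [-0.37  0.37 -0.1   2.05  0.41  0.76 -0.26]
err mm along,x,z [ 1.4 -0.3  1.3] deg tool [ 0.   0.1 -0.1]
yellow [217 224   3  11  27] [217.8 228.6]
yellow [223 224  12  12 131] [229.  229.6]
yellow [278 224  12  12 130] [283.9 229.5]
yellow [296 225   2   9  18] [296.5 229. ]
yellow [ 304  233   62   21 1111] [336.1 242.4]
yellow [393 247  12  11 104] [398.6 252. ]
32 [[228.9, 235.7], [281.5, 235.8]]
36 [[229.0, 228.9], [281.5, 229.0]]
40 [[229.0, 222.2], [281.4, 222.3]]
centre in tool [-0.10325992 -1.35878079 29.84510075]
```

```bash
cat >> h.py <<'E'
def multi(*w):
    p,q=pose()
    for x in w: print(row(p,q,*x))
E
python3 - <<'E'
from h import *
K=dict(dx=.0001,rad=.0297)
multi(on(.012,14,0,**K),on(.012,6,0,**K),on(.012,-2,0,**K),on(.012,-9.3,0,**K))
E
```

```text
([-0.0, 0.0, -0.001, -0.0, -0.002, 0.001], 1)
([-0.017, 0.0, -0.0, -0.0, 0.087, 0.001], 1)
([-0.033, 0.0, 0.003, -0.001, 0.176, 0.001], 2)
([-0.047, 0.0, 0.008, -0.001, 0.257, 0.001], 3)
```

Emit:
{"method": "apply_moves", "body": {
  "rows": [
    [-0.009,0,0,0,0.044,0],
    [-0.017,0,0,0,0.087,0],
    [-0.033,0,0.003,0,0.176,0],
    [-0.047,0,0.008,0,0.257,0],
    [-0.047,0,0.008,0,0.257,0]
  ]
}}

```text
clock: 23.38
tcp_pos: [0.5256, 0.0816, 0.1216]
orientation: [-1.536, -2.574, -0.121]
contact_force: [-0.4, -2.5, 6.3]
grip_width: 0.0271
gripper_force: 60.5
```

```bash
cat >> h.py <<'E'
def look(y,ths,save_as=None,dz=-.0):
    f=r.grab_frame("wrist")
    if save_as: save(f,save_as)
    g=f["pixels"].astype(int);yl=(g[...,0]-g[...,2]>60)&(g[...,1]-g[...,2]>35)
    n,l,s,c=cv2.connectedComponentsWithStats(yl.astype(np.uint8))
    for i in range(1,n):
        if s[i,4]>4 and s[i,1]<290: print("yellow",s[i],np.round(c[i],1))
    a,x,z=drive(0);C=END+a*y+np.array([0,0,dz])
    for th in ths:
        t=np.radians(th);u=np.cos(t)*z-np.sin(t)*x
        print(th,np.round(proj(f,np.array([C+u*.042-a*.0115,C+u*.042+a*.0115])),1).tolist())
    return f
E
python3 - <<'E'
from h import *
K=dict(dx=.0001,rad=.0297)
oerr(.012,-9.3,0,**K);f=look(.012,(8,12,16),"w14.png")
oerr(.012,-9.3,0,**K)
multi(on(.012,-9.3,0,**K),on(.030,-9.3,0,**K))
g=f["pixels"].astype(int)
print([d["point"] for d in r.landmark_of(f,"keyway")[:2]])
E
```

```text
t 23.38 p [0.5256 0.0816 0.1216] y [ 0.88   0.475 -0.003] z [-0.08   0.141 -0.987] F [-0.4 -2.5  6.3] M [-0.7  -0.04  0.03] w 0.0271 g 60.5 j [ 0.03  0.43 -0.26  1.94 -0.06  0.84  0.33]
err mm along,x,z [-1.2  2.1 -0.7] deg tool [0.1 0.  0.3]
yellow [ 306  216   63   20 1186] [337.1 225.3]
yellow [398 221  12  12 117] [403.3 226.4]
yellow [217 223   2  10  19] [217.5 227.7]
yellow [223 223  12  12 134] [228.8 228.6]
yellow [279 223  11  12 127] [283.9 228.5]
yellow [296 223   2   9  18] [296.5 227. ]
8 [[234.4, 233.2], [287.4, 233.0]]
12 [[234.4, 226.4], [287.4, 226.2]]
16 [[234.4, 219.6], [287.3, 219.4]]
t 23.43 p [0.5257 0.0819 0.1217] y [ 0.879  0.477 -0.003] z [-0.078  0.139 -0.987] F [ 0.6 -3.2  4. ] M [-0.83 -0.3  -0.  ] w 0.0261 g 60.3 j [ 0.03  0.43 -0.26  1.94 -0.06  0.84  0.33]
err mm along,x,z [-1.   1.9 -0.6] deg tool [ 0.1 -0.1  0.2]
([0.008, 0.004, -0.001, -0.001, 0.002, -0.002], 1)
([0.008, 0.076, -0.001, -0.001, 0.002, -0.002], 1)
[[255.3, 226.3]]
```

Emit:
{"method": "apply_moves", "body": {
  "rows": [
    [0.004,0.002,0,0,0,0],
    [0.004,0.002,0,0,0,0],
    [0.004,0.002,0,0,0,0]
  ]
}}

```text
clock: 23.85
tcp_pos: [0.5259, 0.0831, 0.1221]
orientation: [-1.532, -2.583, -0.118]
contact_force: [2.3, -6.5, 2.9]
grip_width: 0.0264
gripper_force: 60.3
```

Run:
```python
from h import *
K=dict(dx=.0001,rad=.0297)
oerr(.012,-9.3,0,**K);f=look(.012,(8,12,16))
oerr(.012,-9.3,0,**K)
multi(on(.012,-9.3,0,**K),on(.030,-9.3,0,**K))
```

```text
t 23.85 p [0.5259 0.0831 0.1221] y [ 0.877  0.48  -0.002] z [-0.077  0.136 -0.988] F [ 2.3 -6.5  2.9] M [-1.67 -0.71 -0.02] w 0.0264 g 60.3 j [ 0.03  0.43 -0.26  1.94 -0.06  0.84  0.32]
err mm along,x,z [-0.2  1.  -0.3] deg tool [ 0.1 -0.3  0. ]
yellow [ 304  218   63   20 1184] [335.  227.5]
yellow [217 223   2   9  18] [217.5 227. ]
yellow [223 223  12  12 137] [228.8 228.4]
yellow [279 223  11  12 128] [283.9 228.5]
yellow [296 223   2   9  18] [296.5 227. ]
yellow [395 224  12  12 113] [400.7 229.3]
8 [[232.5, 235.5], [285.4, 235.6]]
12 [[232.6, 228.8], [285.4, 228.8]]
16 [[232.6, 222.0], [285.3, 222.1]]
t 23.9 p [0.5259 0.083  0.122 ] y [ 0.877  0.48  -0.002] z [-0.077  0.136 -0.988] F [ 2.1 -6.5  4. ] M [-1.64 -0.75 -0.07] w 0.0265 g 60.3 j [ 0.03  0.43 -0.26  1.94 -0.06  0.84  0.32]
err mm along,x,z [-0.3  1.  -0.3] deg tool [ 0.1 -0.3  0. ]
([0.004, 0.001, -0.0, -0.001, 0.003, -0.0], 1)
([0.004, 0.073, -0.001, -0.001, 0.003, -0.0], 1)
```

Emit:
{"method": "apply_moves", "body": {
  "rows": [
    [-0.003,0.015,0,0,0.002,0],
    [-0.003,0.03,0,0,0.002,0],
    [-0.003,0.04,0,0,0.002,0]
  ]
}}

```text
clock: 24.28
tcp_pos: [0.5348, 0.0875, 0.122]
orientation: [-1.53, -2.581, -0.12]
contact_force: [1.6, -5.9, 4.3]
grip_width: 0.0265
gripper_force: 60.4
```

```bash
cat >> h.py <<'E'
def fo():
    o=r.get_obs();A,X,Z=drive(0);F=np.array(o["contact_force"]);M=np.array(o["moment"]);print("F along,x,z",np.round([F@A,F@X,F@Z],1),"M",np.round([M@A,M@X,M@Z],2))
E
python3 - <<'E'
from h import *
K=dict(dx=.0001,rad=.0297)
oerr(.022,-9.3,0,**K);fo();f=look(.022,(8,12,16))
E
```

```text
t 24.27 p [0.5348 0.0875 0.122 ] y [ 0.877  0.48  -0.002] z [-0.079  0.139 -0.987] F [ 1.6 -5.9  4.3] M [-1.55 -0.36  0.02] w 0.0265 g 60.4 j [ 0.02  0.44 -0.26  1.91 -0.06  0.84  0.32]
err mm along,x,z [-0.3  1.3 -0.4] deg tool [ 0.1 -0.1 -0. ]
F along,x,z [-1.5  5.9  4.3] M [-1.54 -0.43  0.02]
yellow [296 217  52  21 976] [321.  227.3]
yellow [217 223   2  10  20] [217.5 227.5]
yellow [223 223  12  12 133] [228.8 228.5]
yellow [279 223  11  12 128] [283.9 228.5]
yellow [375 223  12  12 117] [380.6 228.6]
yellow [491 238  21  22 269] [503.4 248.2]
8 [[232.6, 234.7], [285.5, 234.8]]
12 [[232.7, 228.0], [285.5, 228.1]]
16 [[232.7, 221.2], [285.4, 221.3]]
```

Emit:
{"method": "apply_moves", "body": {
  "rows": [
    [-0.001,0.02,0,0,0,0],
    [-0.001,0.04,0,0,0,0],
    [-0.001,0.06,0,0,0,0],
    [-0.001,0.06,0,0,0,0]
  ]
}}

```text
clock: 24.82
tcp_pos: [0.5487, 0.0951, 0.122]
orientation: [-1.53, -2.581, -0.122]
contact_force: [2.4, -4.8, 4.1]
grip_width: 0.0263
gripper_force: 60.3
```

Run:
```python
from h import *
K=dict(dx=.0001,rad=.0297)
oerr(.037,-9.3,0,**K);fo();f=look(.037,(8,12,16))
```

```text
t 24.82 p [0.5487 0.0951 0.122 ] y [ 0.877  0.48  -0.001] z [-0.078  0.14  -0.987] F [ 2.4 -4.8  4.1] M [-1.19 -0.78 -0.01] w 0.0263 g 60.3 j [ 0.01  0.46 -0.26  1.88 -0.05  0.86  0.31]
err mm along,x,z [ 0.4  1.3 -0.3] deg tool [ 0.1 -0.1 -0. ]
F along,x,z [-0.2  5.3  4.1] M [-1.41  0.12 -0.01]
yellow [296 217  21  21 359] [305.4 226.6]
yellow [217 223   2   6  12] [217.5 225.5]
yellow [223 223  12  12 137] [228.7 228.5]
yellow [279 223  11  12 127] [283.9 228.5]
yellow [343 223  12  12 119] [348.3 228.5]
yellow [217 230   2   3   6] [217.5 231. ]
yellow [455 237  24  23 314] [468.3 248.3]
8 [[230.9, 234.6], [283.8, 234.7]]
12 [[231.0, 227.9], [283.8, 228.0]]
16 [[231.1, 221.1], [283.7, 221.2]]
```

Emit:
{"method": "apply_moves", "body": {
  "rows": [
    [0,0.025,0,0,0,0],
    [0,0.05,0,0,0,0],
    [0,0.066,0,0,0,0],
    [0,0.074,0,0,0,0],
    [0,0.078,0,0,0,0]
  ]
}}

```text
clock: 25.5
tcp_pos: [0.5646, 0.1036, 0.1218]
orientation: [-1.529, -2.58, -0.118]
contact_force: [-1.7, -7.9, 7.2]
grip_width: 0.0262
gripper_force: 60.8
```

Run:
```python
from h import *
K=dict(dx=.0001,rad=.0297)
oerr(.055,-9.3,0,**K);fo();f=look(.055,(8,12,16))
```

```text
t 25.5 p [0.5646 0.1036 0.1218] y [ 0.877  0.48  -0.004] z [-0.08   0.138 -0.987] F [-1.7 -7.9  7.2] M [-1.72  0.42  0.13] w 0.0262 g 60.8 j [-0.01  0.49 -0.25  1.84 -0.05  0.87  0.29]
err mm along,x,z [ 0.5  1.5 -0.5] deg tool [ 0.2 -0.1 -0. ]
F along,x,z [-5.3  6.1  7.2] M [-1.3  -1.19  0.13]
yellow [217 223   2   9  18] [217.5 227. ]
yellow [223 223  12  12 134] [228.8 228.5]
yellow [279 223  11  12 129] [284.  228.5]
yellow [296 223   2   9  18] [296.5 227. ]
yellow [305 223  13  12 122] [311.1 228.4]
yellow [416 237  22  23 323] [427.1 248.4]
8 [[230.7, 234.4], [283.6, 234.5]]
12 [[230.7, 227.6], [283.6, 227.7]]
16 [[230.8, 220.8], [283.6, 221.0]]
```

Emit:
{"method": "apply_moves", "body": {
  "rows": [
    [0,0.006,0,0,0,0],
    [0,0.012,0,0,0,0],
    [0,0.012,0,0,0,0]
  ]
}}

```text
clock: 25.92
tcp_pos: [0.5648, 0.1036, 0.1218]
orientation: [-1.529, -2.576, -0.112]
contact_force: [-7.6, -10.0, 13.7]
grip_width: 0.0264
gripper_force: 61.5
```

Run:
```python
from h import *
K=dict(dx=.0001,rad=.0297)
oerr(.055,-9.3,0,**K);fo();f=look(.055,(8,12,16))
```

```text
t 25.93 p [0.5648 0.1036 0.1218] y [ 0.877  0.48  -0.009] z [-0.085  0.137 -0.987] F [ -7.6 -10.   13.7] M [-2.2   1.83  0.3 ] w 0.0264 g 61.5 j [-0.01  0.49 -0.25  1.84 -0.05  0.88  0.29]
err mm along,x,z [ 0.7  1.5 -0.5] deg tool [ 0.5 -0.1  0.1]
F along,x,z [-11.5   5.2  13.7] M [-1.06 -2.66  0.3 ]
yellow [217 223   2   9  18] [217.5 227. ]
yellow [223 223  12  12 140] [228.6 228.5]
yellow [279 223  11  12 129] [283.9 228.5]
yellow [296 223   2  10  20] [296.5 227.5]
yellow [305 223  12  12 121] [310.5 228.5]
yellow [415 237  23  23 320] [427.  248.6]
8 [[230.0, 234.2], [282.9, 234.4]]
12 [[230.0, 227.5], [282.9, 227.6]]
16 [[230.1, 220.7], [282.9, 220.9]]
```

Emit:
{"method": "apply_moves", "body": {
  "rows": [
    [-0.002,-0.009,0,0,0,0],
    [-0.002,-0.009,0,0,0,0]
  ]
}}

```text
clock: 26.22
tcp_pos: [0.5647, 0.1034, 0.1218]
orientation: [-1.529, -2.579, -0.117]
contact_force: [-2.1, -5.9, 7.6]
grip_width: 0.0257
gripper_force: 60.8
```

Run:
```python
from h import *
oerr(.055,-9.3,0,dx=.0001,rad=.0297);fo()
```

```text
t 26.23 p [0.5647 0.1034 0.1218] y [ 0.877  0.48  -0.005] z [-0.081  0.138 -0.987] F [-2.1 -5.9  7.6] M [-1.55  0.56  0.12] w 0.0257 g 60.8 j [-0.01  0.49 -0.25  1.84 -0.05  0.88  0.29]
err mm along,x,z [ 0.6  1.7 -0.5] deg tool [ 0.3 -0.1  0. ]
F along,x,z [-4.7  4.2  7.6] M [-1.1  -1.23  0.12]
```

Axial force is low and the pulley has stopped against the collar. Release, retreat and check.

Emit:
{"method": "apply_moves", "body": {
  "rows": [
    [0,0,0,0,0,0],
    [0,0,0,0,0,0],
    [0,0,0,0,0,0],
    [0,0,-0.08,0,0,0],
    [0,0,-0.16,0,0,0]
  ],
  "claw": 0.45
}}

```text
clock: 26.85
tcp_pos: [0.5684, 0.0998, 0.1612]
orientation: [-1.527, -2.577, -0.123]
contact_force: [0.5, -0.2, 0.7]
grip_width: 0.0382
gripper_force: 0.0
```

Emit:
{"method": "apply_moves", "body": {
  "rows": [
    [0,0,-0.2,0,0,0],
    [0,0,-0.3,0,0,0],
    [0,0,-0.3,0,0,0],
    [0,0,-0.3,0,0,0]
  ]
}}

```text
clock: 27.35
tcp_pos: [0.574, 0.089, 0.234]
orientation: [-1.526, -2.576, -0.122]
contact_force: [-0.5, 0.3, -1.1]
grip_width: 0.0384
gripper_force: 0.0
```

Run:
```python
from h import *
st();f=look(.055,(8,12,16),"w15.png")
a,x,z=drive(0);print("collar dot expects col vs; hub ends proj",np.round(proj(f,np.array([END+a*y+z*.026 for y in(.036,.074,.088)])),1).tolist())
s=r.grab_frame("side");print(np.round(proj(s,np.array([END+a*.055])),1),[(np.round(d["point"],1),d["conf"]) for d in r.landmark_of(s,"pulley")[:3]])
im=cv2.imread("pics/w15.png")[60:260,150:370];cv2.imwrite("pics/w15b.png",cv2.resize(im,(660,600),interpolation=cv2.INTER_CUBIC))
```

```text
t 27.35 p [0.574 0.089 0.234] y [ 0.877  0.481 -0.004] z [-0.083  0.143 -0.986] F [-0.5  0.3 -1.1] M [-0.15 -0.1   0.02] w 0.0384 g 0.0 j [ 0.02  0.37 -0.26  1.72 -0.07  1.11  0.32]
yellow [237 171   7   6  41] [240.1 173.5]
yellow [268 171   7   7  41] [271.1 173.9]
yellow [285 173   7   8  40] [288.  176.5]
yellow [232 174   2   5   9] [232.6 176.2]
yellow [348 180  10  10  86] [352.2 184.5]
8 [[241.0, 176.3], [271.0, 176.4]]
12 [[241.0, 172.5], [271.0, 172.6]]
16 [[241.1, 168.7], [271.0, 168.8]]
collar dot expects col vs; hub ends proj [[232.8, 182.1], [279.4, 182.2], [296.5, 182.2]]
[[204.6 158. ]] [(array([353.7, 204.6]), 0.9), (array([249.9, 264.1]), 0.86), (array([199.8, 154.5]), 0.61)]
```

View pics/w15b.png

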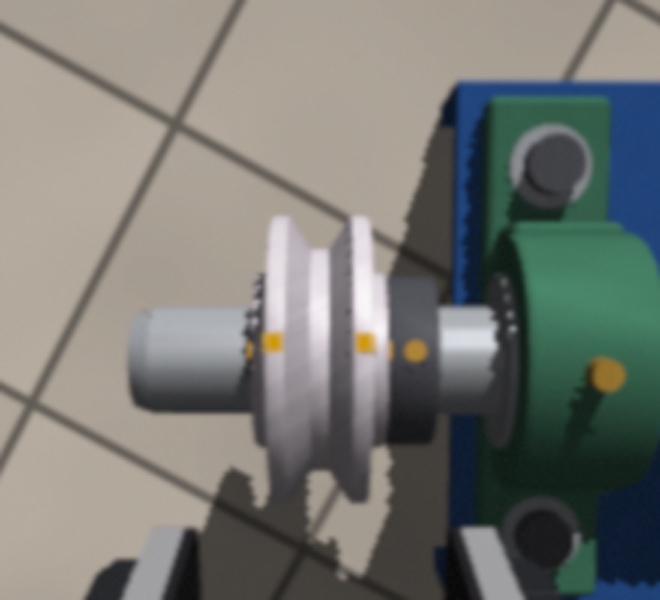

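The picture shows the pulley hub tight against the dark collar (crop column 388). Its paint marks, at (272,343) and (365,343), are level with the collar dot, and their native columns fall within 1 px of the home prediction. The fingers are clear.

```bash
python3 -c "
from h import *
print(r.hand_in());st()"
```

```text
the job is handed in; nothing more can be done
None
the job is handed in; nothing more can be done
```

The key is in the shaft slot and the pulley is on the shaft, pushed home against the collar with its keyway over the key; I handed the job in at about 27 s of the 67 s, and no verdict came back.

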